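Cap the specimen pots and start the warmer

ROBOT

A 7-joint arm with a two-finger parallel gripper is mounted at the origin on the work surface. World frame = base frame: x ahead of the robot, y to its left, z up, the work surface at z = 0. Lengths are in m, angles in rad, forces in N, time in s.
With the tool pointing down it reaches from about 0.425 to 0.925 m from the base axis. Payload 6.8 kg.
Tool frame: the origin (TCP) lies midway between the tips of the shut fingers; the grasp point (between the pads) lies 19 mm behind it (bot.hold_point_z is the distance from the TCP to the grasp point, in m); z points along the fingers, y is the line along which they close (so a half turn about z gives the same grasp; the last joint's range is limited). The gripper opens to 85 mm and grips with 20 to 120 N. Pads are 22 mm wide; open, the fingers measure 114 mm over their backs; the gripper's body (76 mm by 85 mm) begins 54 mm behind the grasp point. The pads swing forward as they close: fully open they stand 13 mm farther back than shut.
Start: joints at [1.187, 0.477, 0.022, 1.555, -0.011, 1.109, -0.083], TCP at [0.184, -0.65, 0.231] pointing down, gripper open.
Joint ranges: [-2.96, 2.96], [-0.34, 2.1], [-1.41, 1.46], [0.24, 2.44], [-1.37, 4.51], [0.17, 1.92], [-2.96, 2.96]. Speed limits (rad/s): [2.39, 2.39, 3.14, 3.14, 3.14, 3.14, 3.14].

INTERFACE

Orientations are given as a unit quaternion [w, x, y, z].
In Python, from station import bot gives the robot as it stands. The module is installed in compiled form; this text tells all that it offers.
- The arm moves only by the tool step_arm, never from a script. Its argument "increments" is a list that holds one entry, the list of rows, each a list of 7 numbers: the opening, from -1 (shut) to 1 (fully open), then the shift along the tool's x, y, z in mm, then the turn, a rotation vector about the tool's x, y, z in degrees. In form: [[[grip, x, y, z, ax, ay, az], ...]]. A call has 1 to 10 rows; each row is the pose to reach, as a shift and turn from the pose commanded when the call began, along the tool's axes at that moment; what a row does not reach only later rows make up. A row lasts 1/12 s, in which the tool goes at most 41.7 mm and 7.16 degrees, less where a joint would pass 70% of its speed; a pose out of reach is approached as far as the arm can. A call with a gripper value outside its range is refused whole. The fingers move at their own pace and stop on an object; "force" is the grip in N (left out, the last holds). Time passes only in rows, so rows that repeat a pose let the fingers close. It gives the time, the measured TCP pose, the force, the opening and the grip force at its end, in the units of the state.
- bot.get_obs(): the state, without advancing time (a new reading comes with each control period).
- bot.read_camera(name): name is "scene" or "top"; returns a dict with "image" (420x560x3 uint8, red, green, blue), "camera_matrix" (3x3 intrinsics, pixels), "R" (3x3) and "t" (3): a world point X has camera coordinates R X + t. Camera axes: x right, y down, z forward; pixel columns grow to the right and rows downward; lengths in m; the calibration is good to about 2 mm. A picture is of the moment at which its call begins. There is no depth.
- bot.hand_in(): hands the job in; it is judged then, once.
The state is a dict: "t": time; "q": joint angles; "joint_vel": joint speeds; "joint_torque": joint torques, N m; "eef_pos": TCP position; "tool_rot": TCP orientation; "contact_force": force on the tool from outside, world axes, zero at the start; "torque": the same for the moment, N m; "gripper_width": opening from 0.0 (shut) to 1.0 (fully open); "grasp_force": force on a finger pad.
Only numpy, scipy, OpenCV 4.12 (cv2) and the standard library are available. Lean on these libraries where they do the work, as an engineer would, in place of code of your own. Each camera call takes 0.05 s, during which the arm holds its last target. There are 200 camera calls.

TASK

Put a round lid from the crate on every open specimen pot in the warmer and press each one down until it is fully home. Then lower the cover gently until it is fully shut on its stop, and last of all press the start button down and let it go; leave the other things on the bench where they are.

Things in the scene. Friction and masses are not known exactly. Their poses are not given: they have to be found in the camera images.
- warmer: low white specimen warmer, fixed; place and yaw vary. Origin: centre of the well on the bench; x points away from the robot, to the hinge. Two to four pots stand in its nests (x = -30, y = -142.5, -47.5, 47.5, 142.5 mm). Well 210 mm (x) by 400 mm (y), walls 65 mm high; right of it (y = -200 to -275 mm) a console, also 65 mm high.
- cover (a joint): hinge angle of the warmer's cover (clear panel, grey skirts, 207 by 402 mm, top at 115 mm when shut): 0 = shut, on its stop; starts open at 1.32 to 1.47 rad, standing up close behind the pots; limit 1.5. The hinge is stiff (about 0.8 N m, some 4 N at the handle) and the cover stays where it is left. It shuts towards the robot.
- cover_hinge (a point): point on the hinge axis at the cover's middle, 65 mm above the bench along the warmer's far rim; the axis runs along the warmer's y.
- cover_bar (a point): middle of the cover's steel handle bar, 150 mm long along the warmer's y, 12 mm thick, held 41 mm off the cover's free edge; 250 mm from the hinge along the cover and 30 mm off towards its outer face. Shut: in front of the warmer, 95 mm above the bench. Open: at the top of the cover, the gap below it. It can be pinched from above all the way.
- start_top (a point): centre of the top of the round grey start button (36 mm across) on the warmer's console, 83 mm above the bench; press straight down.
- start (a joint): travel of the start button: 0 up, 0.006 m fully down; springs back; about 6 N.
- crate: grey open crate, 235 (x) by 305 (y) mm, walls 45 mm high and 6 mm thick, floor 6 mm; fixed; holds the lids and two other things. Origin: centre of its underside.
- square_lid: not for these pots: flat square white lid, 64 mm, 14 mm thick, with a round knob, in the crate. Origin at its underside.
- tub: small closed amber tub, 60 mm across and 50 mm high, standing in the crate; not needed. Origin at its underside.
- pot1: white pot, 80 mm across, 0.5 kg, in a close nest of the warmer, 62 mm mouth in a black rubber collar. Origin: centre of its underside (z up); shoulder at 55, collar top at 65. A lid laid in the mouth rests on the collar with its origin at pot z = 51 mm; pressed with 10 N or more the collar slides 8 mm and stays, and the lid is home (z = 43 mm, flange 2 mm above the shoulder). No pose: absent
- pot2: white pot, 80 mm across, 0.5 kg, in a close nest of the warmer, 62 mm mouth in a black rubber collar. Origin: centre of its underside (z up); shoulder at 55, collar top at 65. A lid laid in the mouth rests on the collar with its origin at pot z = 51 mm; pressed with 10 N or more the collar slides 8 mm and stays, and the lid is home (z = 43 mm, flange 2 mm above the shoulder). No pose: absent
- pot3: white pot, 80 mm across, 0.5 kg, in a close nest of the warmer, 62 mm mouth in a black rubber collar. Origin: centre of its underside (z up); shoulder at 55, collar top at 65. A lid laid in the mouth rests on the collar with its origin at pot z = 51 mm; pressed with 10 N or more the collar slides 8 mm and stays, and the lid is home (z = 43 mm, flange 2 mm above the shoulder). No pose: absent
- pot4: white pot, 80 mm across, 0.5 kg, in a close nest of the warmer, 62 mm mouth in a black rubber collar. Origin: centre of its underside (z up); shoulder at 55, collar top at 65. A lid laid in the mouth rests on the collar with its origin at pot z = 51 mm; pressed with 10 N or more the collar slides 8 mm and stays, and the lid is home (z = 43 mm, flange 2 mm above the shoulder). No pose: absent
- lid1: round white lid, one of four alike that fit any pot: 80 mm flange disc, tapered plug below (14 mm deep, 48 mm across at its foot, 58 at the flange), upright grip bar on top, 50 mm long (along the lid's x), 14 wide, 26 high. Origin: centre of the plug's underside, z up; flange z = 14 to 20 mm, bar 20 to 46 mm. About 80 g. Lies on its plug in the crate at first.
- lid2: round white lid, one of four alike that fit any pot: 80 mm flange disc, tapered plug below (14 mm deep, 48 mm across at its foot, 58 at the flange), upright grip bar on top, 50 mm long (along the lid's x), 14 wide, 26 high. Origin: centre of the plug's underside, z up; flange z = 14 to 20 mm, bar 20 to 46 mm. About 80 g. Lies on its plug in the crate at first.
- lid3: round white lid, one of four alike that fit any pot: 80 mm flange disc, tapered plug below (14 mm deep, 48 mm across at its foot, 58 at the flange), upright grip bar on top, 50 mm long (along the lid's x), 14 wide, 26 high. Origin: centre of the plug's underside, z up; flange z = 14 to 20 mm, bar 20 to 46 mm. About 80 g. Lies on its plug in the crate at first.
- lid4: round white lid, one of four alike that fit any pot: 80 mm flange disc, tapered plug below (14 mm deep, 48 mm across at its foot, 58 at the flange), upright grip bar on top, 50 mm long (along the lid's x), 14 wide, 26 high. Origin: centre of the plug's underside, z up; flange z = 14 to 20 mm, bar 20 to 46 mm. About 80 g. Lies on its plug in the crate at first.
- tooth_model: model of three teeth on a white base, 100 by 160 mm, 110 mm high; to be left alone. Origin at its underside.
- slide_box: blue slide box, 75 by 110 by 35 mm; to be left alone. Origin at its underside.
- jar: small white jar with a red cap, 56 mm across, 55 mm high, in front of the warmer's right end; to be left alone. Origin at its underside.
- brush: brush lying on the bench in front of the warmer's left half; to be left alone. Origin at its underside.
Things that resemble listed ones, but are neither listed nor needed, are in the scene too. Leave any green look-alike of the lid3 alone. What is shaped like the lid2 but yellow is not meant.

How it is judged:
By the outcome, as a careful person would: the job done as asked, in the order asked, and still so for the second after the job is handed in, with the robot touching nothing.
Of pot1, pot2, pot3, pot4 only 2 to 4 are there at a start; the rules pass over those that are not, and their reading is None.
At some moment in a run one of lid1, lid2, lid3, lid4 may be knocked a few centimetres aside while the robot is not near it.
Once in a run the grip may slacken for a moment while it holds something.
It also fails if it takes over 210 s, if anything falls off the work surface, if the arm or the gripper's body presses on something with over 40 N, if the wrist force passes 120 N, or if a joint passes its speed limit or range.

## Working session

There is one attempt and no reset: what is moved stays moved. The work goes in short steps, Python scripts to look and compute and a tool call to move; the robot and the scene stay as the last step left them, time stands still between calls to the robot, and variables do not carry over. Pictures are saved under pics/ and viewed, at most 14 in all, crops included, and the job is handed in when it is done.

Besides the shell and the picture viewer there is one more tool, called after "Call:" in YAML: its name, and indented under it one key for each argument. step_arm: Moves the arm, as the interface text tells. Its arguments: {"type":"object","properties":{"increments":{"type":"array"},"force":{"type":"number"}},"required":["increments"]}

```bash
mkdir -p pics; cat > h.py <<'E'
import numpy as np,cv2
from station import bot
def snap(n,tag):
    c=bot.read_camera(n); cv2.imwrite(f'pics/{tag}.png',c['image'][:,:,::-1]); np.savez(f'{tag}.npz',**{k:np.array(v) for k,v in c.items()}); return c
def ray(c,u,v):
    d=np.linalg.inv(c['camera_matrix'])@np.array([u,v,1.]); R=np.array(c['R']);t=np.array(c['t']); return -R.T@t, R.T@d
def onz(c,u,v,z):
    o,d=ray(c,u,v); return o+d*(z-o[2])/d[2]
def proj(c,X):
    p=c['camera_matrix']@(np.array(c['R'])@np.array(X)+np.array(c['t'])); return p[:2]/p[2]
def tri(c1,p1,c2,p2):
    o1,d1=ray(c1,*p1);o2,d2=ray(c2,*p2)
    s=np.linalg.lstsq(np.c_[d1,-d2],o2-o1,rcond=None)[0]; a=o1+s[0]*d1;b=o2+s[1]*d2
    return (a+b)/2,np.linalg.norm(a-b)
E
python3 - <<'E'
from h import *
for n in('scene','top'):
    c=snap(n,n+'0'); print(n,ray(c,280,210),c['camera_matrix'][0,0])
    cv2.imwrite(f'pics/{n}0b.png',cv2.resize(c['image'][:,:,::-1],(800,600),interpolation=cv2.INTER_CUBIC))
o=bot.get_obs();print(o)
E
```

```text
scene (array([ 1.35947816, -0.33401126,  0.8808684 ]), array([-0.73173301,  0.2084904 , -0.64950443])) 464.88786284149325
top (array([ 0.36403584, -0.07523975,  1.33629019]), array([ 0.12302614, -0.01097194, -0.99241158])) 478.6023310950373
{'t': 0.1, 'q': array([ 1.18687892,  0.4777385 ,  0.02227411,  1.55632052, -0.01148761,
        1.10930925, -0.08310071]), 'joint_vel': array([-3.07363712e-05, -2.67569130e-03,  1.13773586e-03, -2.22037788e-03,
       -2.08297627e-03,  3.38726073e-04, -8.32536398e-05]), 'joint_torque': array([ 4.44931240e-03, -5.97757137e+01,  1.61388561e+00, -2.81954670e+01,
        1.29179089e-02,  5.05930628e-03, -5.94094203e-06]), 'eef_pos': array([ 0.18371043, -0.64897485,  0.23042103]), 'tool_rot': array([-8.08082229e-04,  9.90499403e-01,  1.37514555e-01, -1.62596582e-04]), 'contact_force': array([ 0.84000007, -0.43305865, -0.62608757]), 'torque': array([ 0.02563634,  0.01795447, -0.02045875]), 'grasp_force': 0.0, 'gripper_width': 0.9982839597161451}
```

View pics/scene0b.png

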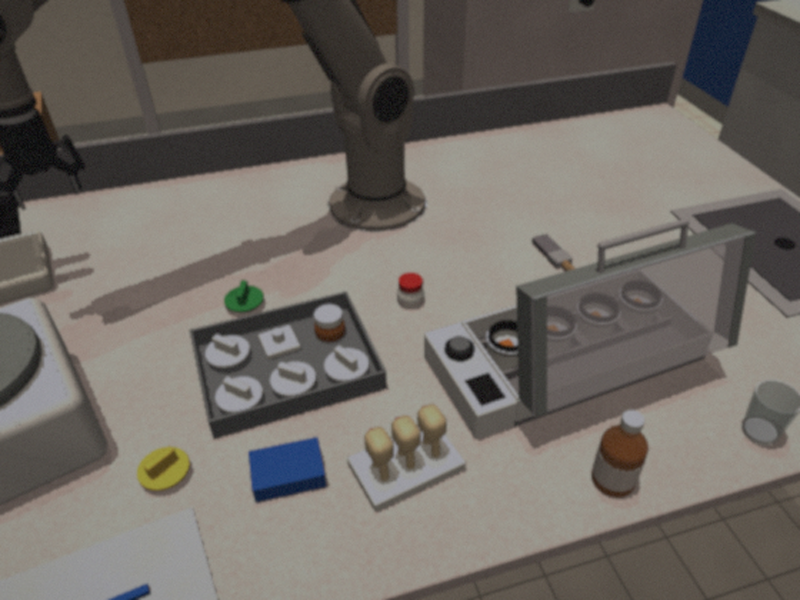

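View pics/top0b.png

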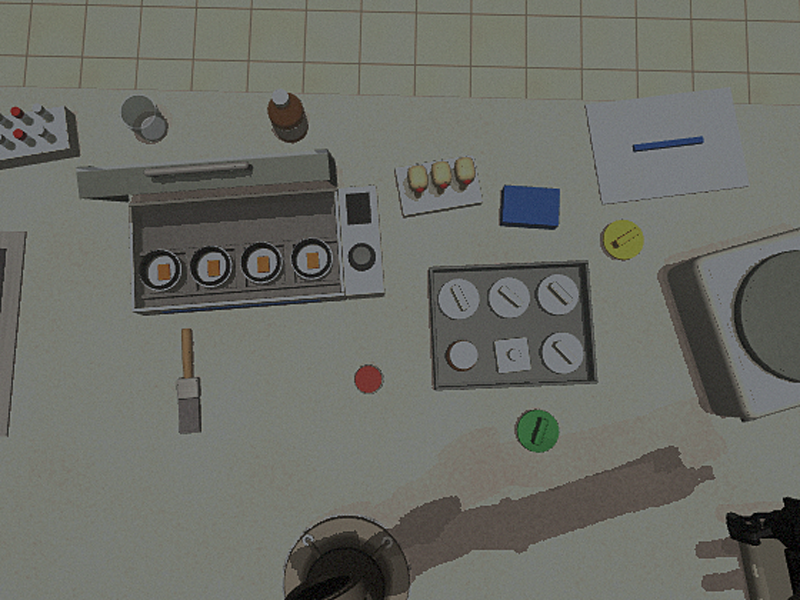

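Scene (800×600): warmer right, four pots, cover open, crate left of it. Top: pots at (162,270),(212,267),(262,262),(312,259); round lids at (458,298),(509,298),(558,295),(562,353); square lid (512,354); button (361,257).

```bash
cat >> h.py <<'E'
def load(t): return dict(np.load(t+'.npz'))
def blobs(img,lo,box,amin=150,amax=3000,inv=False,sat=60):
    x0,y0,x1,y1=box; s=img[y0:y1,x0:x1]; h=cv2.cvtColor(s,cv2.COLOR_RGB2HSV)
    m=((h[...,2]<lo) if inv else ((h[...,2]>lo)&(h[...,1]<sat))).astype(np.uint8)
    cs,_=cv2.findContours(m,cv2.RETR_EXTERNAL,cv2.CHAIN_APPROX_NONE); r=[]
    for c in cs:
        a=cv2.contourArea(c)
        if amin<a<amax:
            e=cv2.fitEllipse(cv2.convexHull(c)); r.append((e[0][0]+x0,e[0][1]+y0,*e[1],e[2],a))
    return r
E
python3 - <<'E'
from h import *
t=load('top0');s=load('scene0')
a=t['image'][175:280,295:425];b=s['image'][200:310,125:280]
z=np.vstack([cv2.resize(a,(780,630)),])
p=t['image'][105:225,45:275]
A=cv2.resize(a,None,fx=3,fy=3,interpolation=2);B=cv2.resize(b,None,fx=2.6,fy=2.6,interpolation=2);P=cv2.resize(p,None,fx=2.2,fy=2.2,interpolation=2)
out=np.zeros((600,800,3),np.uint8);out[:A.shape[0],:A.shape[1]]=A;out[:B.shape[0],395:395+B.shape[1]]=B;out[330:330+P.shape[0],:P.shape[1]]=P
cv2.imwrite('pics/c1.png',np.clip(out[:,:,::-1]*1.4,0,255).astype(np.uint8))
hv=cv2.cvtColor(t['image'],cv2.COLOR_RGB2HSV)
for px in((321,200),(356,208),(340,235),(321,208),(390,209),(253,180)):print(px,hv[px[1],px[0]])
for lo in(100,120,140):
  print(lo)
  for r in blobs(t['image'],lo,(305,188,412,268)):print(np.round(r,1))
  print('s')
  for r in blobs(s['image'],lo,(138,215,265,292)):print(np.round(r,1))
E
```

```text
(321, 200) [100  14  54]
(356, 208) [ 35  25 135]
(340, 235) [20  9 89]
(321, 208) [113  16 127]
(390, 209) [ 26  32 110]
(253, 180) [30 12 87]
100
[324.3 248.   18.8  19.4  87.5 270. ]
[358.5 247.5  27.5  30.  151.3 477.5]
[393.7 246.7  28.3  29.  137.3 612. ]
[321.  208.8  28.   28.4 124.9 597.5]
[356.3 207.9  28.   28.5 119.3 594. ]
[390.5 205.7  27.7  28.7 135.8 591. ]
s
[271.3 270.6   5.8  11.2   0.  490.5]
[166.2 274.7  26.5  34.3  74.3 662.5]
[204.3 263.9  25.4  33.3  81.1 620.5]
[241.5 253.7  25.1  32.3  87.9 586.5]
[158.1 244.3  23.6  32.4  77.8 531. ]
[194.2 238.   20.6  34.1  77.4 413. ]
[268.2 239.3  16.3 116.1 152.7 272. ]
[229.1 219.4  13.5  20.2  84.4 179. ]
[144.6 221.6  14.7  42.   86.6 263.5]
120
[324.3 248.1  18.6  18.9 162.2 259. ]
[358.7 248.   26.2  31.1  93.3 464.5]
[393.5 246.6  27.7  28.5 143.2 592. ]
[320.8 208.9  27.5  27.8 115.  571.5]
[356.1 207.9  27.3  28.  124.2 569. ]
[390.3 205.7  27.   28.  130.7 568. ]
s
[305.3 256.9  16.   73.4   0.  454. ]
[166.3 274.9  24.6  33.4  76.3 471. ]
[204.2 263.8  24.5  31.7  81.5 424. ]
[241.6 253.9  23.7  30.8  88.8 421.5]
[158.3 244.4  22.5  30.9  78.5 363.5]
[194.3 238.   20.1  29.3  82.8 368. ]
[253.7 209.5  14.8 108.3 157.2 251. ]
[229.2 219.3  12.3  19.5  81.8 159.5]
[139.  221.4  13.   54.5  84.9 238. ]
140
s
[106.3 368.2  48.7 375.4  61.1 431. ]
[166.3 274.8  24.   32.   75.7 381. ]
[204.1 263.8  23.   30.7  81.6 326. ]
[241.7 253.9  22.2  30.   89.3 336. ]
[158.1 244.5  21.   29.9  79.  288.5]
[195.5 237.4  17.9  30.6  75.9 315.5]
[256.5 215.   14.2  66.  161.3 227.5]
[121.1 223.1  14.   89.   84.3 210. ]
```

View pics/c1.png

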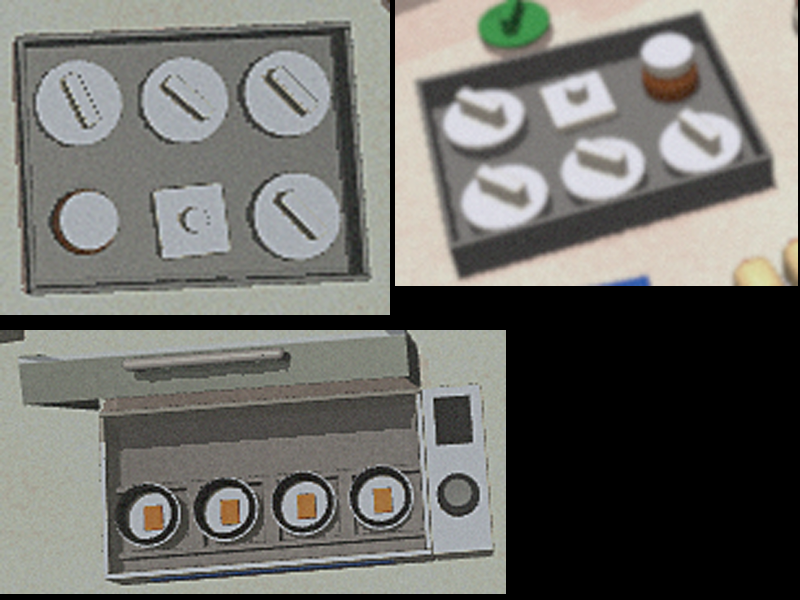

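Crops: bars lean roughly 45–60° in the top view, flanges and black collars are clear.

```bash
python3 - <<'E'
from h import *
t=load('top0');s=load('scene0')
T=sorted([r for r in blobs(t['image'],110,(305,188,412,268)) if r[5]>540])
S=[r for r in blobs(s['image'],110,(138,215,265,292)) if 25<r[3]<36 and r[2]>19]
print('lids')
for r in T:
    o=[]
    for q in S:
        X,e=tri(t,r[:2],s,q[:2]); o.append((e,X))
    e,X=min(o,key=lambda a:a[0]); P=onz(t,*r[:2],.026)
    # bar dir: dark pixels within the flange
    g=cv2.cvtColor(t['image'],cv2.COLOR_RGB2GRAY).astype(float)
    yy,xx=np.mgrid[:420,:560]; m=(np.hypot(xx-r[0],yy-r[1])<11.5)
    med=np.median(g[m]); w=np.where(m,np.clip(med-12-g,0,None),0)
    u=np.c_[xx[m],yy[m]]; W=w[m]; c=(u*W[:,None]).sum(0)/W.sum(); d=u-c; ev,V=np.linalg.eigh((d*W[:,None]).T@d); v=V[:,1]
    A=onz(t,*(c-6*v),.026);B=onz(t,*(c+6*v),.026);dd=B-A
    print(np.round(r[:2],1),'tri',np.round(X*1e3,1),round(e*1e3,1),'z26',np.round(P*1e3,1),'bar deg',np.degrees(np.arctan2(dd[1],dd[0])).round(1),'ratio',(ev[1]/ev[0])**.5, 'center off',c-np.array(r[:2]))
for nm,c,box in(('top',t,(90,160,240,215)),('scene',s,(335,185,470,255))):
    for lo in(40,50,60):
        print(nm,lo,[tuple(np.round(r,1)) for r in blobs(c['image'],lo,box,20,1500,inv=True)])
h=cv2.cvtColor(t['image'],cv2.COLOR_RGB2GRAY);print(h[183:184,100:135])
E
```

```text
Traceback (most recent call last):
  File "h.py", line 23, in blobs
    e=cv2.fitEllipse(cv2.convexHull(c)); r.append((e[0][0]+x0,e[0][1]+y0,*e[1],e[2],a))
cv2.error: OpenCV(4.12.0) /io/opencv/modules/imgproc/src/shapedescr.cpp:361: error: (-201:Incorrect size of input array) There should be at least 5 points to fit the ellipse in function 'fitEllipseNoDirect'
```

Call:
step_arm:
  increments:
    - [[1, 40, 10, -20, 0, 0, 0], [1, 80, 20, -40, 0, 0, 0], [1, 100, 30, -50, 0, 0, 0]]

```text
t: 0.35
eef_pos: [0.2911, -0.65, 0.2823]
tool_rot: [-0.0, 0.99, 0.138, 0.001]
contact_force: [1.0, 0.7, 0.1]
gripper_width: 1.0
grasp_force: 0.0
```

```bash
sed -i 's/if amin<a<amax:/if amin<a<amax and len(cv2.convexHull(c))>5:/' h.py; cat > m1.py <<'E'
from h import *
t=load('top0');s=load('scene0')
T=sorted([r for r in blobs(t['image'],110,(305,188,412,268)) if r[5]>540])
S=[r for r in blobs(s['image'],110,(138,215,265,292)) if 25<r[3]<36 and r[2]>19]
print('lids')
for r in T:
    o=[]
    for q in S:
        X,e=tri(t,r[:2],s,q[:2]); o.append((e,X))
    e,X=min(o,key=lambda a:a[0]); P=onz(t,*r[:2],.026)
    g=cv2.cvtColor(t['image'],cv2.COLOR_RGB2GRAY).astype(float)
    yy,xx=np.mgrid[:420,:560]; m=(np.hypot(xx-r[0],yy-r[1])<11.5)
    med=np.median(g[m]); w=np.where(m,np.clip(med-12-g,0,None),0)
    u=np.c_[xx[m],yy[m]]; W=w[m]; c=(u*W[:,None]).sum(0)/W.sum(); d=u-c; ev,V=np.linalg.eigh((d*W[:,None]).T@d); v=V[:,1]
    dd=onz(t,*(c+6*v),.026)-onz(t,*(c-6*v),.026)
    print(np.round(r[:2],1),'tri',np.round(X*1e3,1),round(e*1e3,1),'z26',np.round(P*1e3,1),'bar deg',np.degrees(np.arctan2(dd[1],dd[0])).round(1),'ratio',(ev[1]/ev[0])**.5, 'off',c-np.array(r[:2]))
for nm,c,box in(('top',t,(90,160,240,215)),('scene',s,(335,185,470,255))):
    for lo in(40,50,60):
        print(nm,lo,[tuple(np.round(r,1)) for r in blobs(c['image'],lo,box,20,1500,inv=True)])
E
python3 m1.py
```

```text
lids
[320.8 208.8] tri [ 532.2 -202.5   26.4] 0.5 z26 [ 532.3 -202.4   26. ] bar deg -154.5 ratio 2.3353398498990163 off [-0.50748302  0.18781515]
[356.2 207.9] tri [ 537.2 -300.1   25.6] 0.1 z26 [ 537.2 -300.1   26. ] bar deg 47.6 ratio 3.918930390928992 off [-1.12193195  0.38731864]
[390.4 205.7] tri [ 545.5 -394.6   26.6] 0.5 z26 [ 545.6 -394.5   26. ] bar deg -136.1 ratio 2.7721512599018494 off [-0.74609026 -0.22801167]
[393.6 246.6] tri [ 432.7 -402.6   26.5] 0.8 z26 [ 432.8 -402.3   26. ] bar deg -140.0 ratio 5.364029290467629 off [-1.44817974 -0.15189785]
top 40 [(np.float64(110.7), np.float64(188.1), np.float64(26.5), np.float64(29.2), np.float64(110.6), np.float64(550.5)), (np.float64(146.6), np.float64(185.6), np.float64(26.9), np.float64(27.7), np.float64(110.4), np.float64(545.5)), (np.float64(182.1), np.float64(183.1), np.float64(26.7), np.float64(26.9), np.float64(35.5), np.float64(539.0)), (np.float64(217.2), np.float64(180.2), np.float64(26.4), np.float64(28.0), np.float64(122.5), np.float64(531.5))]
top 50 [(np.float64(119.9), np.float64(191.3), np.float64(20.8), np.
[... 974 characters left out ...]
181.9), np.float64(182.5), np.float64(27.0), np.float64(28.5), np.float64(139.1), np.float64(554.0)), (np.float64(219.2), np.float64(178.9), np.float64(26.9), np.float64(32.9), np.float64(63.4), np.float64(555.0)), (np.float64(166.3), np.float64(179.3), np.float64(145.6), np.float64(159.5), np.float64(31.4), np.float64(968.0))]
scene 40 [(np.float64(353.9), np.float64(234.4), np.float64(20.0), np.float64(22.9), np.float64(111.5), np.float64(84.5))]
scene 50 [(np.float64(357.8), np.float64(227.2), np.float64(31.7), np.float64(60.2), np.float64(169.6), np.float64(677.0))]
scene 60 [(np.float64(358.9), np.float64(228.0), np.float64(33.1), np.float64(57.1), np.float64(171.0), np.float64(773.5))]
```

```bash
cat > m2.py <<'E'
from h import *
t=load('top0');s=load('scene0')
T=[r for r in blobs(t['image'],40,(90,160,240,215),400,1500,inv=True)]
g=cv2.cvtColor(s['image'],cv2.COLOR_RGB2GRAY)
P=[]
for r in sorted(T):
    X=onz(t,*r[:2],.065); P.append(X); c=proj(s,X)
    x0,y0=int(c[0])-18,int(c[1])-14; w=cv2.resize(g[y0:y0+28,x0:x0+36],None,fx=4,fy=4,interpolation=2)
    th,m=cv2.threshold(w,0,255,cv2.THRESH_OTSU+cv2.THRESH_BINARY_INV)
    cs=max(cv2.findContours(m,0,1)[0],key=cv2.contourArea);e=cv2.fitEllipse(cv2.convexHull(cs))
    q=np.array(e[0])/4-.4+[x0,y0]
    Y,er=tri(t,r[:2],s,q); print('z65',np.round(X*1e3,1),'proj',c.round(1),'found',q.round(1),np.round(e[1],0)/4,'tri',np.round(Y*1e3,1),round(er*1e3,1))
P=np.array(P);d=np.polyfit([142.5,47.5,-47.5,-142.5],P[:,:2]*1e3,1);print('yaxis per mm',d[0],np.linalg.norm(d[0]),'mid',d[1])
ya=d[0]/np.linalg.norm(d[0]);xa=np.array([ya[1],-ya[0]]);W=d[1]+30*xa;print('xaxis',xa,'yaw',np.degrees(np.arctan2(xa[1],xa[0])),'W',W)
for k in(142.5,47.5,-47.5,-142.5):print('pot',(W-30*xa+k*ya).round(1))
# button
h=[r for r in blobs(t['image'],75,(243,170,262,195),60,500,inv=True)];print('btn top',h)
h2=[r for r in blobs(s['image'],60,(305,228,340,260),40,900,inv=True)];print('btn scene',h2)
print('gray',cv2.cvtColor(t['image'],cv2.COLOR_RGB2GRAY)[180,240:268])
if h:
    B=onz(t,*h[0][:2],.083);print(B*1e3,'rel',(B[:2]*1e3-W)@np.c_[xa,ya])
    if h2: print(tri(t,h[0][:2],s,h2[0][:2]))
E
python3 m2.py
cat >> h.py <<'E'
def plan(start,yaw,wps):
    """start mm xyz, tool-x yaw deg; wps: (x,y,z,yaw) each one call; prints tool shift and turn per call"""
    p=np.array(start,float)
    for w in wps:
        a=np.radians(yaw);d=np.array(w[:3])-p
        x=d[0]*np.cos(a)+d[1]*np.sin(a); y=d[0]*np.sin(a)-d[1]*np.cos(a)
        dy=w[3]-yaw
        print('shift',np.round([x,y,-d[2]],1),'az',round(-dy,1),'len',round(np.linalg.norm(d)),'rows',int(np.ceil(max(np.linalg.norm(d)/40,abs(dy)/7))))
        p=np.array(w[:3],float);yaw=w[3]
def now():
    o=bot.get_obs();q=o['tool_rot'];w,x,y,z=q
    return np.array(o['eef_pos'])*1e3, np.degrees(np.arctan2(2*(x*y+w*z),1-2*(y*y+z*z)))
E
python3 -c "
from h import *
print(now()); p,y=now()
plan(p,y,[(433,-402,150,40),(433,-402,28,40)])"
```

```text
z65 [570.3 367.2  65. ] proj [449.2 207.6] found [448.7 205.1] [20.5  29.25] tri [568.9 364.3  73.3] 0.1
z65 [579.5 271.2  65. ] proj [419.3 216.9] found [420.  214.3] [20.5  31.75] tri [578.7 270.4  73.1] 2.9
z65 [588.6 176.   65. ] proj [388.2 226.5] found [374.5 225.5] [28.25 55.5 ] tri [581.5 158.4  70.8] 34.0
z65 [598.7  81.6  65. ] proj [356.2 236.7] found [362.9 235.9] [30.  52.5] tri [601.5  89.4  66.7] 16.9
yaxis per mm [-0.09910685  1.00201683] 1.0069061020197196 mid [584.25556341 224.02753687]
xaxis [0.99514426 0.0984271 ] yaw 5.6486031707998565 W [614.10989132 226.98034992]
pot [570.2 365.8]
pot [579.6 271.3]
pot [588.9 176.8]
pot [598.3  82.2]
btn top [(252.85012531280518, 179.4498987197876, 18.994400024414062, 19.505210876464844, 175.47402954101562, 267.0)]
btn scene [(321.28379249572754, 244.13008499145508, 15.227066040039062, 19.1096248626709, 94.5597915649414, 109.0)]
gray [128 127 127  94  39  40  33  82  84  87  78  88  90  87  86  86  89  87
  89  39  47  41  38 139 125 123 125  82]
[599.55792598 -15.14883423  83.        ] rel [ -38.3133786  -239.52116092]
(array([ 0.60201499, -0.0142381 ,  0.07046478]), np.float64(0.0006483745356459952))
(array([ 291.06985602, -650.04246485,  282.30985589]), np.float64(15.863651821400802))
shift [ 204.3 -199.8  132.3] az -24.1 len 315 rows 8
shift [  0.   0. 122.] az 0 len 122 rows 4
```

Call:
step_arm:
  increments:
    - [[0.3, 204, -200, 132, 0, 0, -24], [0.3, 204, -200, 132, 0, 0, -24], [0.3, 204, -200, 132, 0, 0, -24], [0.3, 204, -200, 132, 0, 0, -24], [0.3, 204, -200, 132, 0, 0, -24], [0.3, 204, -200, 132, 0, 0, -24], [0.3, 204, -200, 132, 0, 0, -24], [0.3, 204, -200, 132, 0, 0, -24], [0.3, 204, -200, 132, 0, 0, -24], [0.3, 204, -200, 132, 0, 0, -24]]

```text
t: 1.18
eef_pos: [0.4305, -0.4014, 0.1485]
tool_rot: [-0.001, 0.94, 0.342, -0.0]
contact_force: [-1.0, -1.0, -0.2]
gripper_width: 0.653
grasp_force: 0.0
```

```bash
sed -i 's/onz(t,\*r\[:2\],.065)/onz(t,*r[:2],.073)/' m2.py; python3 m2.py | egrep 'yaxis|xaxis|pot'; python3 - <<'E'
from h import *
print(now(),bot.get_obs()['q'])
c=snap('top','top1')
for r in blobs(c['image'],110,(305,188,412,268)):print(np.round(r,1))
E
```

```text
yaxis per mm [-0.09848319  0.99571132] 1.0005698234512825 mid [582.86976041 222.14430178]
xaxis [0.99514426 0.0984271 ] yaw 5.648603170799826 W [612.72408832 225.09711482]
pot [568.8 364. ]
pot [578.2 269.4]
pot [587.5 174.9]
pot [596.9  80.3]
(array([ 430.49397419, -401.36241796,  148.47639494]), np.float64(39.99836399505709)) [ 0.77041312  0.43386144 -0.1619788   1.83460992  0.08737351  0.88197482
 -0.30523277]
[324.3 248.   18.8  19.4  92.4 268. ]
[321.  208.8  28.   28.4 105.9 596.5]
[356.3 207.8  27.8  28.5 121.9 590. ]
[390.4 205.6  27.7  28.4 117.1 586. ]
```

Call:
step_arm:
  increments:
    - [[0.1, 1, 0, 60, 0, 0, 0], [0.1, 1, 0, 90, 0, 0, 0], [0.1, 1, 0, 110, 0, 0, 0], [0.1, 1, 0, 121, 0, 0, 0], [0.1, 1, 0, 121, 0, 0, 0], [0.1, 1, 0, 121, 0, 0, 0]]

```text
t: 1.73
eef_pos: [0.4308, -0.4041, 0.0292]
tool_rot: [0.001, 0.941, 0.34, 0.0]
contact_force: [0.2, -0.2, -0.4]
gripper_width: 0.548
grasp_force: 0.0
```

Call:
step_arm:
  increments:
    - [[-1, 0, 0, 0, 0, 0, 0], [-1, 0, 0, 0, 0, 0, 0], [-1, 0, 0, 0, 0, 0, 0], [-1, 0, 0, 0, 0, 0, 0], [-1, 0, 0, 0, 0, 0, 0], [-1, 0, 0, 0, 0, 0, 0]]
  force: 70

```text
t: 2.23
eef_pos: [0.4319, -0.4037, 0.0304]
tool_rot: [0.002, 0.94, 0.34, 0.001]
contact_force: [-0.8, 1.1, 7.8]
gripper_width: 0.148
grasp_force: 70.4
```

Call:
step_arm:
  increments:
    - [[-1, 0, 0, -30, 0, 0, 0], [-1, 0, 0, -60, 0, 0, 0], [-1, 0, 0, -95, 0, 0, 0], [-1, 0, 0, -130, 0, 0, 0], [-1, 0, 0, -140, 0, 0, 0], [-1, 0, 0, -140, 0, 0, 0]]

```text
t: 2.73
eef_pos: [0.4327, -0.404, 0.1726]
tool_rot: [0.003, 0.94, 0.34, 0.002]
contact_force: [0.5, 0.4, -1.5]
gripper_width: 0.149
grasp_force: 69.3
```

```bash
python3 - <<'E'
from h import *
p,y=now();print(p,y,bot.get_obs()['grasp_force'],bot.get_obs()['gripper_width'])
plan(p,y,[(500,0,175,40),(568.8,364,170,40),(568.8,364,108,40)])
c=snap('scene','s1')
cv2.imwrite('pics/s1z.png',cv2.resize(c['image'][120:300,100:300,::-1],None,fx=3,fy=3,interpolation=2))
E
```

```text
[ 432.72789986 -404.042503    172.60295508] 39.7922124016265 69.2557168006897 0.14871292640948547
shift [ 310.3 -267.4   -2.4] az -0.2 len 410 rows 11
shift [ 286.7 -234.6    5. ] az 0 len 370 rows 10
shift [ 0.  0. 62.] az 0 len 62 rows 2
```

View pics/s1z.png

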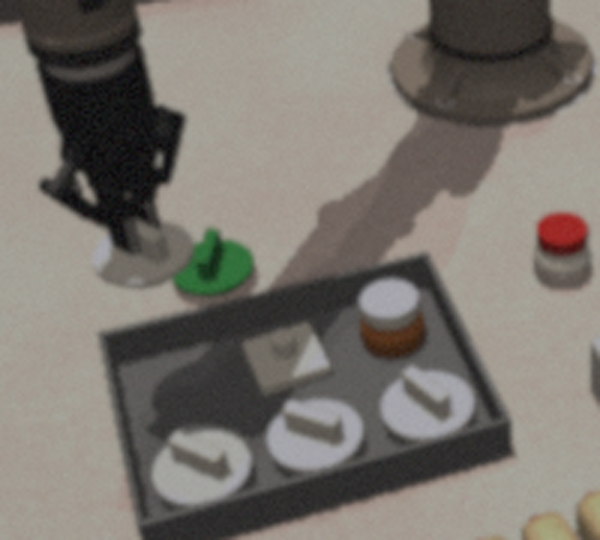

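The lid hangs level in the grip at crop (143,252), over the crate's near edge.

Call:
step_arm:
  increments:
    - [[-1, 310, -267, -2, 0, 0, 0], [-1, 310, -267, -2, 0, 0, 0], [-1, 310, -267, -2, 0, 0, 0], [-1, 310, -267, -2, 0, 0, 0], [-1, 310, -267, -2, 0, 0, 0], [-1, 310, -267, -2, 0, 0, 0], [-1, 310, -267, -2, 0, 0, 0], [-1, 310, -267, -2, 0, 0, 0], [-1, 310, -267, -2, 0, 0, 0], [-1, 310, -267, -2, 0, 0, 0]]

```text
t: 3.62
eef_pos: [0.4966, 0.0043, 0.1685]
tool_rot: [-0.001, 0.94, 0.341, -0.001]
contact_force: [0.1, -0.9, -1.4]
gripper_width: 0.151
grasp_force: 69.2
```

Call:
step_arm:
  increments:
    - [[-1, 287, -235, 5, 0, 0, 0], [-1, 287, -235, 5, 0, 0, 0], [-1, 287, -235, 5, 0, 0, 0], [-1, 287, -235, 5, 0, 0, 0], [-1, 287, -235, 5, 0, 0, 0], [-1, 287, -235, 5, 0, 0, 0], [-1, 287, -235, 5, 0, 0, 0], [-1, 287, -235, 5, 0, 0, 0], [-1, 287, -235, 5, 0, 0, 0], [-1, 287, -235, 5, 0, 0, 0]]

```text
t: 4.45
eef_pos: [0.5647, 0.3748, 0.1626]
tool_rot: [-0.003, 0.939, 0.345, -0.001]
contact_force: [-0.6, 1.3, -0.1]
gripper_width: 0.145
grasp_force: 69.2
```

```bash
python3 - <<'E'
from h import *
p,y=now();print(p,y,bot.get_obs()['grasp_force'],bot.get_obs()['gripper_width'],bot.get_obs()['q'])
plan(p,y,[(568.8,364,p[2],y)])
c=snap('top','t2')
r=[(q) for q in blobs(c['image'],100,(70,150,270,215),300,1500,sat=90)];print(np.round(r,1))
cv2.imwrite('pics/t2z.png',cv2.resize(c['image'][90:240,30:280,::-1],None,fx=3,fy=3,interpolation=2))
E
```

```text
[564.74953163 374.82940035 162.59348448] 40.3338712223213 69.21747207641602 0.14519023830246963 [-0.39201568  0.57968611 -0.40966377  1.58732229  0.25012357  1.02701378
 -1.73861945]
shift [-3.9 10.9 -0. ] az -0.0 len 12 rows 1
[[183.  183.8  18.8  21.8  48.4 302. ]
 [218.  181.1  19.8  21.6  59.8 313.5]]
```

View pics/t2z.png

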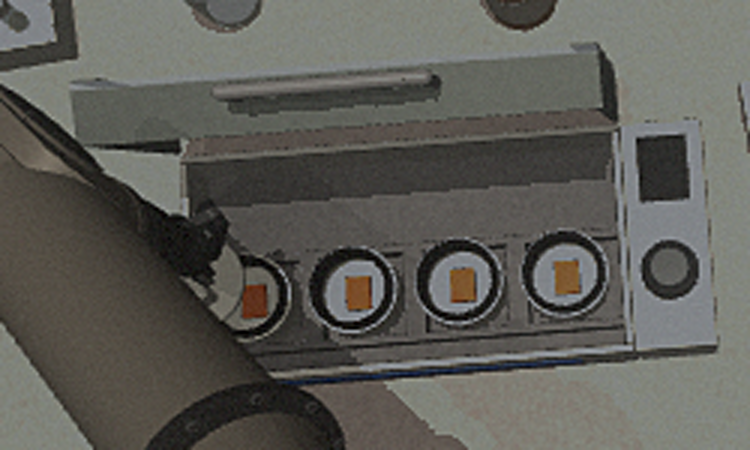

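Call:
step_arm:
  increments:
    - [[-1, 0, 0, 0, 0, 0, 0], [-1, 0, 0, 0, 0, 0, 0], [-1, 0, 0, 0, 0, 0, 0], [-1, 0, 0, 0, 0, 0, 0]]

```text
t: 4.83
eef_pos: [0.5685, 0.3634, 0.1649]
tool_rot: [0.001, 0.941, 0.339, -0.0]
contact_force: [0.8, -0.0, -0.9]
gripper_width: 0.15
grasp_force: 69.2
```

```bash
python3 - <<'E'
from h import *
p,y=now();print(p,y)
plan(p,y,[(568.8,364,p[2],y)])
E
```

```text
[568.47357175 363.44430708 164.93880028] 39.685491357959236
shift [ 0.6 -0.2 -0. ] az -0.0 len 1 rows 1
```

Call:
step_arm:
  increments:
    - [[-1, 0, 0, 35, 0, 0, 0], [-1, 0, 0, 60, 0, 0, 0], [-1, 0, 0, 70, 0, 0, 0], [-1, 0, 0, 76, 0, 0, 0], [-1, 0, 0, 80, 0, 0, 0], [-1, 0, 0, 80, 0, 0, 0]]

```text
t: 5.33
eef_pos: [0.5685, 0.3649, 0.086]
tool_rot: [0.0, 0.94, 0.34, 0.0]
contact_force: [-0.9, -1.7, -1.1]
gripper_width: 0.144
grasp_force: 69.2
```

Call:
step_arm:
  increments:
    - [[-1, 0, 0, 3, 0, 0, 0], [-1, 0, 0, 6, 0, 0, 0], [-1, 0, 0, 6, 0, 0, 0]]

```text
t: 5.58
eef_pos: [0.5686, 0.365, 0.0808]
tool_rot: [0.0, 0.94, 0.34, 0.0]
contact_force: [-2.5, -2.2, 4.0]
gripper_width: 0.147
grasp_force: 69.9
```

Call:
step_arm:
  increments:
    - [[-1, 0, 0, 2, 0, 0, 0], [-1, 0, 0, 4, 0, 0, 0], [-1, 0, 0, 6, 0, 0, 0], [-1, 0, 0, 6, 0, 0, 0], [-1, 0, 0, 6, 0, 0, 0]]

```text
t: 6.0
eef_pos: [0.5688, 0.3652, 0.0791]
tool_rot: [0.001, 0.94, 0.34, 0.001]
contact_force: [-12.4, -11.3, 32.5]
gripper_width: 0.146
grasp_force: 69.2
```

Call:
step_arm:
  increments:
    - [[-1, 0, 0, 2, 0, 0, 0], [-1, 0, 0, 4, 0, 0, 0], [-1, 0, 0, 4, 0, 0, 0], [-1, 0, 0, 4, 0, 0, 0]]

```text
t: 6.33
eef_pos: [0.569, 0.3654, 0.0789]
tool_rot: [0.001, 0.94, 0.34, 0.002]
contact_force: [-19.3, -16.9, 57.7]
gripper_width: 0.148
grasp_force: 72.6
```

Call:
step_arm:
  increments:
    - [[-1, 0, 0, -5, 0, 0, 0], [-1, 0, 0, -9, 0, 0, 0], [-1, 0, 0, -9, 0, 0, 0]]

```text
t: 6.58
eef_pos: [0.569, 0.3656, 0.0801]
tool_rot: [-0.0, 0.94, 0.34, 0.001]
contact_force: [-1.3, -2.1, 0.7]
gripper_width: 0.148
grasp_force: 68.5
```

Call:
step_arm:
  increments:
    - [[-0.4, 0, 0, 0, 0, 0, 0], [-0.2, 0, 0, 0, 0, 0, 0], [-0.2, 0, 0, 0, 0, 0, 0], [-0.1, 0, 0, 0, 0, 0, 0], [-0.1, 0, 0, -30, 0, 0, 0], [-0.1, 0, 0, -70, 0, 0, 0], [-0.1, 0, 0, -90, 0, 0, 0], [-0.1, -30, 20, -90, 0, 0, 0]]

```text
t: 7.25
eef_pos: [0.5599, 0.3405, 0.1744]
tool_rot: [-0.004, 0.939, 0.344, 0.006]
contact_force: [-0.1, 1.7, 0.7]
gripper_width: 0.452
grasp_force: 0.0
```

Call:
step_arm:
  increments:
    - [[-0.1, -170, 140, 0, 0, 0, 0], [-0.1, -170, 140, 0, 0, 0, 0], [-0.1, -170, 140, 0, 0, 0, 0], [-0.1, -170, 140, 0, 0, 0, 0], [-0.1, -170, 140, 0, 0, 0, 0], [-0.1, -170, 140, 0, 0, 0, 0], [-0.1, -170, 140, 0, 0, 0, 0]]

```text
t: 7.83
eef_pos: [0.5166, 0.1093, 0.168]
tool_rot: [0.001, 0.941, 0.337, -0.001]
contact_force: [-0.0, 0.4, 0.5]
gripper_width: 0.454
grasp_force: 0.0
```

```bash
python3 - <<'E'
from h import *
print(now())
t=snap('top','t3');s=snap('scene','s3')
A=cv2.resize(t['image'][145:225,80:200],None,fx=3.3,fy=3.3,interpolation=2);B=cv2.resize(s['image'][170:260,340:480],None,fx=5.5,fy=5.5,interpolation=2)[:330]
B=cv2.resize(s['image'][180:240,400:480],None,fx=5,fy=5,interpolation=2)
o=np.zeros((310,800,3),np.uint8);o[:264,:396]=A;o[:300,400:800]=B
cv2.imwrite('pics/c3.png',np.clip(o[:,:,::-1]*1.4,0,255).astype(np.uint8))
for lo in(100,110,120):print([np.round(r,1) for r in blobs(t['image'],lo,(92,165,240,215),250,900)])
E
```

```text
(array([516.5936838 , 109.32481665, 167.97087106]), np.float64(39.41161775029189))
[array([110.7, 188. ,  29.9,  30.6, 125.5, 657. ])]
[array([110.7, 187.9,  29.6,  30.4, 106.3, 636.5])]
[array([110.6, 188. ,  29.1,  30.1, 111.4, 621. ])]
```

View pics/c3.png

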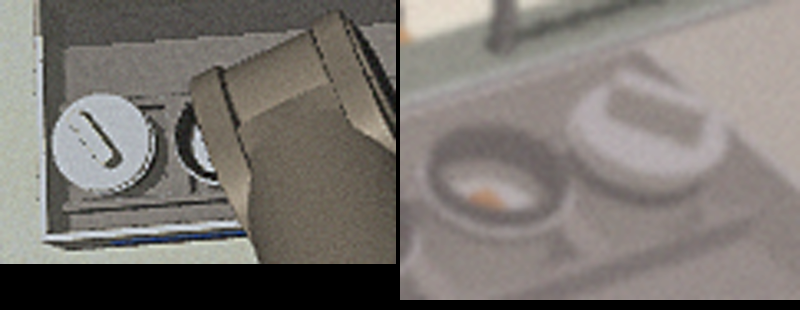

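Lid sits level on the far-left pot (crop 105,145); no black collar shows below its flange in the scene view — it looks home.

```bash
cat >> h.py <<'E'
def lids(t):
    out=[]
    g=cv2.cvtColor(t['image'],cv2.COLOR_RGB2GRAY).astype(float); yy,xx=np.mgrid[:420,:560]
    for r in sorted(r for r in blobs(t['image'],110,(300,180,420,275)) if r[5]>500 and min(r[2:4])>26):
        m=(np.hypot(xx-r[0],yy-r[1])<11.5); med=np.median(g[m]); w=np.where(m,np.clip(med-12-g,0,None),0)
        u=np.c_[xx[m],yy[m]]; W=w[m]; c=(u*W[:,None]).sum(0)/W.sum(); d=u-c; ev,V=np.linalg.eigh((d*W[:,None]).T@d); v=V[:,1]
        dd=onz(t,*(c+6*v),.026)-onz(t,*(c-6*v),.026); P=onz(t,*r[:2],.026)*1e3
        a=(np.degrees(np.arctan2(dd[1],dd[0]))+90)%180-90; out.append((P[0],P[1],a)); print('lid',np.round(out[-1],1),'area',r[5],np.round(r[2:4],1))
    return out
E
python3 - <<'E'
from h import *
t=load('top0');lids(t);t=load('t3');s=load('s3')
L=lids(t)
X=tri(t,(110.7,188),s,(449.6,207));print(X)
p,y=now();plan(p,y,[(545.5,-394.6,160,44),(545.5,-394.6,31,44)])
E
```

```text
lid [ 532.3 -202.4   25.5] area 585.5 [27.7 28.3]
lid [ 537.2 -300.1   47.6] area 580.0 [27.6 28.2]
lid [ 545.6 -394.5   43.9] area 581.0 [27.5 28.3]
lid [ 432.8 -402.3   40. ] area 598.0 [27.9 28.8]
lid [ 532.5 -202.7   25.5] area 593.0 [27.9 28.4]
lid [ 537.4 -300.2   47.3] area 586.5 [27.7 28.4]
lid [ 545.6 -394.7   43.7] area 585.0 [27.7 28.4]
(array([0.57052901, 0.36702517, 0.06718166]), np.float64(0.0011181382740457768))
shift [-304.   409.6    8.5] az -4.2 len 510 rows 13
shift [  0.   0. 129.] az 0 len 129 rows 4
```

Call:
step_arm:
  increments:
    - [[-0.1, -152, 205, 0, 0, 0, 0], [-0.1, -152, 205, 0, 0, 0, 0], [-0.1, -152, 205, 0, 0, 0, 0], [-0.1, -152, 205, 0, 0, 0, 0], [-0.1, -152, 205, 0, 0, 0, 0], [-0.1, -152, 205, 0, 0, 0, 0], [-0.1, -152, 205, 0, 0, 0, 0]]

```text
t: 8.52
eef_pos: [0.5322, -0.1476, 0.1682]
tool_rot: [0.002, 0.942, 0.337, -0.0]
contact_force: [1.0, -1.6, -1.0]
gripper_width: 0.449
grasp_force: 0.0
```

Call:
step_arm:
  increments:
    - [[-0.1, -152, 205, 8, 0, 0, -4], [-0.1, -152, 205, 8, 0, 0, -4], [-0.1, -152, 205, 8, 0, 0, -4], [-0.1, -152, 205, 8, 0, 0, -4], [-0.1, -152, 205, 8, 0, 0, -4], [-0.1, -152, 205, 8, 0, 0, -4], [-0.1, -152, 205, 8, 0, 0, -4], [-0.1, -152, 205, 8, 0, 0, -4], [-0.1, -152, 205, 8, 0, 0, -4], [-0.1, -152, 205, 8, 0, 0, -4]]

```text
t: 9.35
eef_pos: [0.5476, -0.392, 0.1601]
tool_rot: [-0.001, 0.927, 0.375, 0.001]
contact_force: [1.0, 0.1, -1.0]
gripper_width: 0.452
grasp_force: 0.0
```

```bash
python3 - <<'E'
from h import *
p,y=now();print(p,y);plan(p,y,[(545.6,-394.6,31,44)])
E
```

```text
[ 547.56208791 -391.99523398  160.05407268] 44.02453088398004
shift [ -3.2   0.5 129.1] az 0.0 len 129 rows 4
```

Call:
step_arm:
  increments:
    - [[-0.1, -2, 0, 40, 0, 0, 0], [-0.1, -2, 0, 80, 0, 0, 0], [-0.1, -2, 0, 110, 0, 0, 0], [-0.1, -2, 0, 129, 0, 0, 0], [-0.1, -2, 0, 129, 0, 0, 0], [-0.1, -2, 0, 129, 0, 0, 0]]

```text
t: 9.85
eef_pos: [0.5451, -0.3942, 0.0311]
tool_rot: [-0.001, 0.927, 0.374, -0.0]
contact_force: [-0.7, 0.5, 0.1]
gripper_width: 0.449
grasp_force: 0.0
```

Call:
step_arm:
  increments:
    - [[-1, 0, 0, 0, 0, 0, 0], [-1, 0, 0, 0, 0, 0, 0], [-1, 0, 0, 0, 0, 0, 0], [-1, 0, 0, 0, 0, 0, 0], [-1, 0, 0, 0, 0, 0, 0]]
  force: 70

```text
t: 10.27
eef_pos: [0.5461, -0.3967, 0.0337]
tool_rot: [0.001, 0.928, 0.373, 0.001]
contact_force: [0.5, 1.8, 7.7]
gripper_width: 0.152
grasp_force: 70.0
```

Call:
step_arm:
  increments:
    - [[-1, 0, 0, -30, 0, 0, 0], [-1, 0, 0, -70, 0, 0, 0], [-1, 0, 0, -110, 0, 0, 0], [-1, 0, 0, -135, 0, 0, 0], [-1, 0, 0, -140, 0, 0, 0], [-1, 0, 0, -140, 0, 0, 0]]

```text
t: 10.77
eef_pos: [0.5455, -0.3976, 0.1745]
tool_rot: [0.002, 0.928, 0.373, 0.001]
contact_force: [0.1, -0.1, -1.7]
gripper_width: 0.143
grasp_force: 69.1
```

```bash
python3 - <<'E'
from h import *
p,y=now();print(p,y);plan(p,y,[(560,-100,172,y),(578.2,269.4,170,y)])
E
```

```text
[ 545.49400836 -397.55665588  174.54297142] 43.778160836313745
shift [ 216.3 -204.8    2.5] az -0.0 len 298 rows 8
shift [ 268.7 -254.1    2. ] az -0.0 len 370 rows 10
```

Call:
step_arm:
  increments:
    - [[-1, 216, -205, 2, 0, 0, 0], [-1, 216, -205, 2, 0, 0, 0], [-1, 216, -205, 2, 0, 0, 0], [-1, 216, -205, 2, 0, 0, 0], [-1, 216, -205, 2, 0, 0, 0], [-1, 216, -205, 2, 0, 0, 0], [-1, 216, -205, 2, 0, 0, 0], [-1, 216, -205, 2, 0, 0, 0]]

```text
t: 11.43
eef_pos: [0.5574, -0.0893, 0.1679]
tool_rot: [-0.003, 0.926, 0.378, -0.0]
contact_force: [0.0, 0.7, -0.2]
gripper_width: 0.143
grasp_force: 69.1
```

Call:
step_arm:
  increments:
    - [[-1, 269, -254, 2, 0, 0, 0], [-1, 269, -254, 2, 0, 0, 0], [-1, 269, -254, 2, 0, 0, 0], [-1, 269, -254, 2, 0, 0, 0], [-1, 269, -254, 2, 0, 0, 0], [-1, 269, -254, 2, 0, 0, 0], [-1, 269, -254, 2, 0, 0, 0], [-1, 269, -254, 2, 0, 0, 0], [-1, 269, -254, 2, 0, 0, 0], [-1, 269, -254, 2, 0, 0, 0]]

```text
t: 12.27
eef_pos: [0.5734, 0.2805, 0.1659]
tool_rot: [-0.003, 0.926, 0.378, -0.0]
contact_force: [-0.3, 1.3, 0.6]
gripper_width: 0.144
grasp_force: 69.1
```

Call:
step_arm:
  increments:
    - [[-1, 0, 0, 0, 0, 0, 0], [-1, 0, 0, 0, 0, 0, 0], [-1, 0, 0, 0, 0, 0, 0], [-1, 0, 0, 0, 0, 0, 0]]

```text
t: 12.6
eef_pos: [0.5769, 0.2681, 0.1667]
tool_rot: [0.001, 0.928, 0.372, -0.001]
contact_force: [-0.9, -0.6, -0.1]
gripper_width: 0.142
grasp_force: 69.1
```

```bash
python3 - <<'E'
from h import *
p,y=now();print(p,y,bot.get_obs()['grasp_force']);plan(p,y,[(578.2,269.4,95,y)])
c=snap('scene','s4')
cv2.imwrite('pics/s4z.png',cv2.resize(c['image'][120:260,330:490,::-1],None,fx=3.5,fy=3.5,interpolation=2))
E
```

```text
[576.94883638 268.08009367 166.66319092] 43.65388356777378 69.0755045413971
shift [ 1.8 -0.1 71.7] az -0.0 len 72 rows 2
```

View pics/s4z.png

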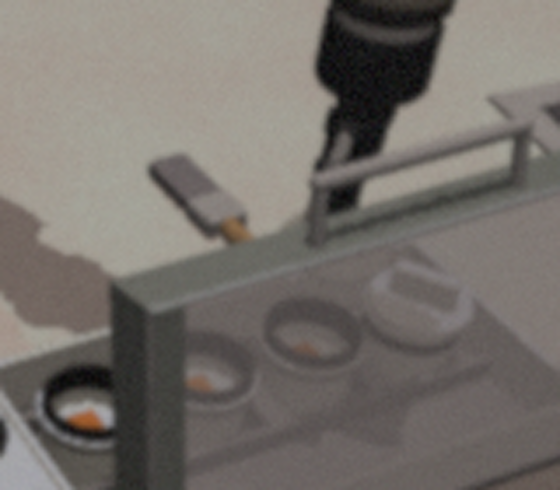

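The first lid sits at crop (420,300), no black under it; the carried lid is behind the cover's edge. Descend on pot 2.

Call:
step_arm:
  increments:
    - [[-1, 2, 0, 35, 0, 0, 0], [-1, 2, 0, 60, 0, 0, 0], [-1, 2, 0, 70, 0, 0, 0], [-1, 2, 0, 74, 0, 0, 0], [-1, 2, 0, 74, 0, 0, 0], [-1, 2, 0, 74, 0, 0, 0]]

```text
t: 13.15
eef_pos: [0.5785, 0.2709, 0.0941]
tool_rot: [0.001, 0.928, 0.373, -0.0]
contact_force: [-1.1, -2.6, -0.7]
gripper_width: 0.145
grasp_force: 69.1
```

Call:
step_arm:
  increments:
    - [[-1, 0, 0, 2, 0, 0, 0], [-1, 0, 0, 4, 0, 0, 0], [-1, 0, 0, 4, 0, 0, 0]]

```text
t: 13.4
eef_pos: [0.5784, 0.2704, 0.0904]
tool_rot: [0.001, 0.928, 0.373, -0.0]
contact_force: [-2.3, -5.2, 4.0]
gripper_width: 0.142
grasp_force: 69.7
```

Call:
step_arm:
  increments:
    - [[-1, 0, 0, 2, 0, 0, 0], [-1, 0, 0, 4, 0, 0, 0], [-1, 0, 0, 4, 0, 0, 0]]

```text
t: 13.65
eef_pos: [0.5784, 0.2704, 0.0866]
tool_rot: [0.001, 0.928, 0.373, -0.0]
contact_force: [-4.1, -5.5, 4.6]
gripper_width: 0.149
grasp_force: 70.0
```

Call:
step_arm:
  increments:
    - [[-1, 0, 0, 2, 0, 0, 0], [-1, 0, 0, 3, 0, 0, 0], [-1, 0, 0, 3, 0, 0, 0]]

```text
t: 13.9
eef_pos: [0.5784, 0.2704, 0.0837]
tool_rot: [0.001, 0.928, 0.373, -0.0]
contact_force: [-4.0, -5.9, 5.6]
gripper_width: 0.142
grasp_force: 70.2
```

Call:
step_arm:
  increments:
    - [[-1, 0, 0, 2, 0, 0, 0], [-1, 0, 0, 4, 0, 0, 0], [-1, 0, 0, 4, 0, 0, 0]]

```text
t: 14.15
eef_pos: [0.5786, 0.2705, 0.0824]
tool_rot: [0.002, 0.928, 0.372, 0.0]
contact_force: [-10.5, -10.8, 25.8]
gripper_width: 0.145
grasp_force: 72.7
```

Call:
step_arm:
  increments:
    - [[-1, 0, 0, 2, 0, 0, 0], [-1, 0, 0, 3, 0, 0, 0], [-1, 0, 0, 3, 0, 0, 0]]

```text
t: 14.4
eef_pos: [0.5788, 0.2706, 0.0822]
tool_rot: [0.002, 0.928, 0.372, 0.0]
contact_force: [-17.0, -14.1, 46.9]
gripper_width: 0.143
grasp_force: 75.7
```

Call:
step_arm:
  increments:
    - [[-1, 0, 0, -4, 0, 0, 0], [-1, 0, 0, -7, 0, 0, 0], [-0.4, 0, 0, -7, 0, 0, 0], [-0.2, 0, 0, -7, 0, 0, 0], [-0.1, 0, 0, -7, 0, 0, 0], [-0.1, 0, 0, -7, 0, 0, 0], [-0.1, 0, 0, -35, 0, 0, 0], [-0.1, 0, 0, -70, 0, 0, 0], [-0.1, 0, 0, -90, 0, 0, 0], [-0.1, 0, 0, -90, 0, 0, 0]]

```text
t: 15.23
eef_pos: [0.5808, 0.274, 0.1704]
tool_rot: [-0.001, 0.928, 0.373, 0.004]
contact_force: [0.6, 0.5, 0.2]
gripper_width: 0.45
grasp_force: 0.0
```

```bash
python3 - <<'E'
from h import *
p,y=now();print(p,y);t=snap('top','t5');L=lids(t)
plan(p,y,[(565,0,165,44),(537.3,-300.2,160,47.5)])
E
```

```text
[580.80409654 273.99662548 170.35050037] 43.81380807049928
lid [ 532.5 -202.8   25.8] area 595.5 [28.  28.4]
lid [ 537.3 -300.1   47.5] area 591.5 [27.8 28.5]
shift [-201.1  186.8    5.4] az -0.2 len 275 rows 7
shift [-228.5  196.7    5. ] az -3.5 len 302 rows 8
```

Call:
step_arm:
  increments:
    - [[-0.1, -201, 187, 5, 0, 0, 0], [-0.1, -201, 187, 5, 0, 0, 0], [-0.1, -201, 187, 5, 0, 0, 0], [-0.1, -201, 187, 5, 0, 0, 0], [-0.1, -201, 187, 5, 0, 0, 0], [-0.1, -201, 187, 5, 0, 0, 0], [-0.1, -201, 187, 5, 0, 0, 0], [-0.1, -201, 187, 5, 0, 0, 0]]

```text
t: 15.95
eef_pos: [0.5611, -0.0106, 0.1584]
tool_rot: [0.001, 0.93, 0.368, -0.002]
contact_force: [0.7, -0.2, -0.2]
gripper_width: 0.45
grasp_force: 0.0
```

Call:
step_arm:
  increments:
    - [[-0.1, -228, 197, 5, 0, 0, -4], [-0.1, -228, 197, 5, 0, 0, -4], [-0.1, -228, 197, 5, 0, 0, -4], [-0.1, -228, 197, 5, 0, 0, -4], [-0.1, -228, 197, 5, 0, 0, -4], [-0.1, -228, 197, 5, 0, 0, -4], [-0.1, -228, 197, 5, 0, 0, -4], [-0.1, -228, 197, 5, 0, 0, -4], [-0.1, -228, 197, 5, 0, 0, -4], [-0.1, -228, 197, 5, 0, 0, -4]]

```text
t: 16.78
eef_pos: [0.5339, -0.302, 0.1539]
tool_rot: [-0.001, 0.914, 0.405, -0.0]
contact_force: [0.5, 0.9, -0.4]
gripper_width: 0.45
grasp_force: 0.0
```

Call:
step_arm:
  increments:
    - [[-0.1, 0, 0, 0, 0, 0, 0], [-0.1, 0, 0, 0, 0, 0, 0], [-0.1, 0, 0, 0, 0, 0, 0]]

```text
t: 17.03
eef_pos: [0.5349, -0.3004, 0.1553]
tool_rot: [-0.0, 0.914, 0.406, 0.0]
contact_force: [0.1, -0.2, 0.3]
gripper_width: 0.449
grasp_force: 0.0
```

```bash
python3 - <<'E'
from h import *
p,y=now();print(p,y);t=snap('top','t6');L=lids(t)
plan(p,y,[(537.3,-300.2,31,47.5)])
E
```

```text
[ 534.92590877 -300.36171632  155.25027204] 47.96404977466278
shift [  1.7   1.7 124.3] az 0.5 len 124 rows 4
```

Call:
step_arm:
  increments:
    - [[-0.1, 2, 2, 40, 0, 0, 0], [-0.1, 2, 2, 80, 0, 0, 0], [-0.1, 2, 2, 108, 0, 0, 0], [-0.1, 2, 2, 125, 0, 0, 0], [-0.1, 2, 2, 125, 0, 0, 0], [-0.1, 2, 2, 125, 0, 0, 0]]

```text
t: 17.58
eef_pos: [0.5372, -0.3014, 0.0301]
tool_rot: [-0.001, 0.914, 0.406, -0.0]
contact_force: [-0.3, -0.7, 0.1]
gripper_width: 0.453
grasp_force: 0.0
```

Call:
step_arm:
  increments:
    - [[-1, 0, 0, 0, 0, 0, 0], [-1, 0, 0, 0, 0, 0, 0], [-1, 0, 0, 0, 0, 0, 0], [-1, 0, 0, 0, 0, 0, 0], [-1, 0, 0, 0, 0, 0, 0]]
  force: 70

```text
t: 18.0
eef_pos: [0.5383, -0.3025, 0.0321]
tool_rot: [0.001, 0.914, 0.405, 0.001]
contact_force: [-0.5, 1.2, 6.7]
gripper_width: 0.144
grasp_force: 70.4
```

Call:
step_arm:
  increments:
    - [[-1, 0, 0, -30, 0, 0, 0], [-1, 0, 0, -70, 0, 0, 0], [-1, 0, 0, -110, 0, 0, 0], [-1, 0, 0, -135, 0, 0, 0], [-1, 0, 0, -140, 0, 0, 0], [-1, 0, 0, -140, 0, 0, 0]]

```text
t: 18.5
eef_pos: [0.5383, -0.3029, 0.1732]
tool_rot: [0.002, 0.914, 0.405, 0.002]
contact_force: [0.5, 0.6, -1.5]
gripper_width: 0.143
grasp_force: 69.4
```

```bash
python3 - <<'E'
from h import *
p,y=now();print(p,y);plan(p,y,[(562,-60,172,y),(587.5,174.9,170,y)])
E
```

```text
[ 538.3374907  -302.88774082  173.16925392] 47.784018977983536
shift [ 195.8 -145.7    1.2] az -0.0 len 244 rows 7
shift [ 191.1 -138.9    2. ] az -0.0 len 236 rows 6
```

Call:
step_arm:
  increments:
    - [[-1, 196, -146, 1, 0, 0, 0], [-1, 196, -146, 1, 0, 0, 0], [-1, 196, -146, 1, 0, 0, 0], [-1, 196, -146, 1, 0, 0, 0], [-1, 196, -146, 1, 0, 0, 0], [-1, 196, -146, 1, 0, 0, 0], [-1, 196, -146, 1, 0, 0, 0]]

```text
t: 19.08
eef_pos: [0.56, -0.0486, 0.168]
tool_rot: [-0.003, 0.912, 0.411, 0.0]
contact_force: [0.0, 0.7, 0.2]
gripper_width: 0.146
grasp_force: 69.3
```

Call:
step_arm:
  increments:
    - [[-1, 191, -139, 2, 0, 0, 0], [-1, 191, -139, 2, 0, 0, 0], [-1, 191, -139, 2, 0, 0, 0], [-1, 191, -139, 2, 0, 0, 0], [-1, 191, -139, 2, 0, 0, 0], [-1, 191, -139, 2, 0, 0, 0], [-1, 191, -139, 2, 0, 0, 0], [-1, 191, -139, 2, 0, 0, 0], [-1, 191, -139, 2, 0, 0, 0], [-1, 191, -139, 2, 0, 0, 0]]

```text
t: 19.92
eef_pos: [0.5857, 0.1735, 0.1662]
tool_rot: [0.0, 0.915, 0.404, -0.001]
contact_force: [0.7, -0.3, -0.8]
gripper_width: 0.14
grasp_force: 69.3
```

```bash
python3 - <<'E'
from h import *
p,y=now();print(p,y,bot.get_obs()['grasp_force']);plan(p,y,[(587.5,174.9,92,y)])
E
```

```text
[585.65229635 173.45306274 166.16723168] 47.65891969897499 69.28251385688782
shift [ 2.3  0.4 74.2] az -0.0 len 74 rows 2
```

Call:
step_arm:
  increments:
    - [[-1, 2, 0, 35, 0, 0, 0], [-1, 2, 0, 60, 0, 0, 0], [-1, 2, 0, 70, 0, 0, 0], [-1, 2, 0, 74, 0, 0, 0], [-1, 2, 0, 74, 0, 0, 0], [-1, 2, 0, 74, 0, 0, 0]]

```text
t: 20.42
eef_pos: [0.5877, 0.1763, 0.0941]
tool_rot: [0.001, 0.914, 0.405, -0.0]
contact_force: [-1.7, -2.4, -1.2]
gripper_width: 0.145
grasp_force: 69.3
```

Call:
step_arm:
  increments:
    - [[-1, 0, 0, 2, 0, 0, 0], [-1, 0, 0, 4, 0, 0, 0], [-1, 0, 0, 6, 0, 0, 0], [-1, 0, 0, 6, 0, 0, 0]]

```text
t: 20.75
eef_pos: [0.5876, 0.1761, 0.0881]
tool_rot: [0.001, 0.914, 0.405, -0.0]
contact_force: [-1.4, -5.7, 4.6]
gripper_width: 0.143
grasp_force: 69.9
```

Call:
step_arm:
  increments:
    - [[-1, 0, 0, 2, 0, 0, 0], [-1, 0, 0, 4, 0, 0, 0], [-1, 0, 0, 6, 0, 0, 0], [-1, 0, 0, 6, 0, 0, 0]]

```text
t: 21.08
eef_pos: [0.5876, 0.1761, 0.0823]
tool_rot: [0.001, 0.914, 0.405, -0.0]
contact_force: [-2.1, -4.9, 4.5]
gripper_width: 0.142
grasp_force: 70.2
```

Call:
step_arm:
  increments:
    - [[-1, 0, 0, 1, 0, 0, 0], [-1, 0, 0, 3, 0, 0, 0], [-1, 0, 0, 3, 0, 0, 0]]

```text
t: 21.33
eef_pos: [0.5877, 0.176, 0.081]
tool_rot: [0.001, 0.914, 0.405, -0.0]
contact_force: [-7.5, -6.8, 18.9]
gripper_width: 0.149
grasp_force: 72.1
```

Bottomed at 81 as predicted; press a bit more, release, raise.

Call:
step_arm:
  increments:
    - [[-1, 0, 0, 2, 0, 0, 0], [-1, 0, 0, 4, 0, 0, 0], [-1, 0, 0, 4, 0, 0, 0]]

```text
t: 21.58
eef_pos: [0.588, 0.1762, 0.0807]
tool_rot: [0.002, 0.915, 0.404, 0.0]
contact_force: [-18.5, -11.5, 48.4]
gripper_width: 0.143
grasp_force: 76.3
```

Call:
step_arm:
  increments:
    - [[-1, 0, 0, -4, 0, 0, 0], [-1, 0, 0, -7, 0, 0, 0], [-0.4, 0, 0, -7, 0, 0, 0], [-0.2, 0, 0, -7, 0, 0, 0], [-0.1, 0, 0, -7, 0, 0, 0], [-0.1, 0, 0, -7, 0, 0, 0], [-0.1, 0, 0, -35, 0, 0, 0], [-0.1, 0, 0, -70, 0, 0, 0], [-0.1, 0, 0, -90, 0, 0, 0], [-0.1, 0, 0, -90, 0, 0, 0]]

```text
t: 22.42
eef_pos: [0.5902, 0.1792, 0.1691]
tool_rot: [0.0, 0.914, 0.405, 0.004]
contact_force: [0.2, 0.6, -0.7]
gripper_width: 0.45
grasp_force: 0.0
```

```bash
python3 - <<'E'
from h import *
p,y=now();print(p,y);t=snap('top','t7');L=lids(t)
plan(p,y,[(555,0,165,y),(532.5,-202.7,158,25.5)])
E
```

```text
[590.15284674 179.2219864  169.06524219] 47.81365490779926
lid [ 532.5 -202.6   26.2] area 593.5 [27.9 28.4]
shift [-156.4   94.3    4.1] az -0.0 len 183 rows 5
shift [-165.3  119.5    7. ] az 22.3 len 204 rows 6
```

Call:
step_arm:
  increments:
    - [[-0.1, -156, 94, 4, 0, 0, 0], [-0.1, -156, 94, 4, 0, 0, 0], [-0.1, -156, 94, 4, 0, 0, 0], [-0.1, -156, 94, 4, 0, 0, 0], [-0.1, -156, 94, 4, 0, 0, 0], [-0.1, -156, 94, 4, 0, 0, 0]]

```text
t: 22.97
eef_pos: [0.5503, -0.0076, 0.1585]
tool_rot: [0.001, 0.916, 0.401, -0.002]
contact_force: [0.0, 0.6, 0.2]
gripper_width: 0.45
grasp_force: 0.0
```

Call:
step_arm:
  increments:
    - [[-0.1, -165, 120, 7, 0, 0, 22], [-0.1, -165, 120, 7, 0, 0, 22], [-0.1, -165, 120, 7, 0, 0, 22], [-0.1, -165, 120, 7, 0, 0, 22], [-0.1, -165, 120, 7, 0, 0, 22], [-0.1, -165, 120, 7, 0, 0, 22], [-0.1, -165, 120, 7, 0, 0, 22], [-0.1, -165, 120, 7, 0, 0, 22], [-0.1, -165, 120, 7, 0, 0, 22], [-0.1, -165, 120, 7, 0, 0, 22]]

```text
t: 23.8
eef_pos: [0.5307, -0.2018, 0.153]
tool_rot: [-0.0, 0.974, 0.225, 0.0]
contact_force: [0.4, 0.2, -0.4]
gripper_width: 0.448
grasp_force: 0.0
```

```bash
python3 - <<'E'
from h import *
p,y=now();print(p,y);t=snap('scene','s8')
plan(p,y,[(532.5,-202.6,31,26)])
cv2.imwrite('pics/s8z.png',cv2.resize(t['image'][120:300,120:480,::-1],None,fx=2.2,fy=2.2,interpolation=2))
E
```

```text
[ 530.73692338 -201.81454848  153.04160744] 25.997269505237043
shift [  1.2   1.5 122. ] az -0.0 len 122 rows 4
```

View pics/s8z.png

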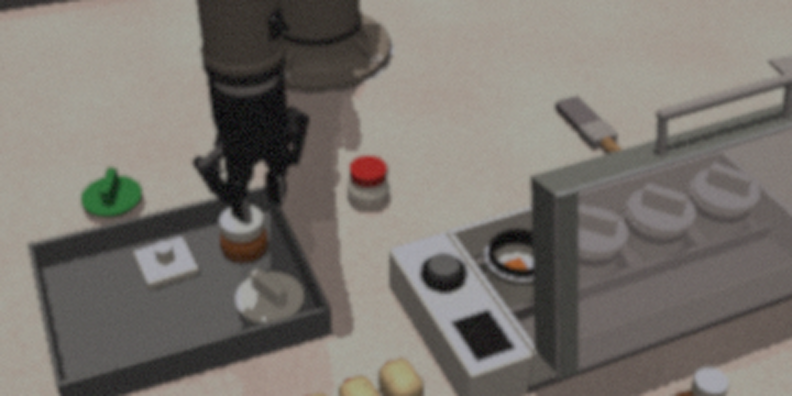

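Three pots lidded (crop 598,232; 660,212; 725,190); last lid in the crate at (270,297) still in place.

Call:
step_arm:
  increments:
    - [[-0.1, 1, 1, 40, 0, 0, 0], [-0.1, 1, 1, 80, 0, 0, 0], [-0.1, 1, 1, 106, 0, 0, 0], [-0.1, 1, 1, 123, 0, 0, 0], [-0.1, 1, 1, 123, 0, 0, 0], [-0.1, 1, 1, 123, 0, 0, 0]]

```text
t: 24.35
eef_pos: [0.5315, -0.2036, 0.03]
tool_rot: [-0.001, 0.975, 0.224, -0.001]
contact_force: [-0.3, 1.1, -0.1]
gripper_width: 0.451
grasp_force: 0.0
```

Call:
step_arm:
  increments:
    - [[-1, 0, 0, 0, 0, 0, 0], [-1, 0, 0, 0, 0, 0, 0], [-1, 0, 0, 0, 0, 0, 0], [-1, 0, 0, 0, 0, 0, 0], [-1, 0, 0, 0, 0, 0, 0]]
  force: 70

```text
t: 24.77
eef_pos: [0.5329, -0.2048, 0.0322]
tool_rot: [0.001, 0.975, 0.223, 0.001]
contact_force: [-1.3, 1.0, 7.0]
gripper_width: 0.149
grasp_force: 70.0
```

Call:
step_arm:
  increments:
    - [[-1, 0, 0, -30, 0, 0, 0], [-1, 0, 0, -70, 0, 0, 0], [-1, 0, 0, -110, 0, 0, 0], [-1, 0, 0, -135, 0, 0, 0], [-1, 0, 0, -140, 0, 0, 0], [-1, 0, 0, -140, 0, 0, 0]]

```text
t: 25.27
eef_pos: [0.5329, -0.2052, 0.1731]
tool_rot: [0.002, 0.975, 0.223, 0.002]
contact_force: [-0.6, -0.2, -1.6]
gripper_width: 0.144
grasp_force: 69.1
```

```bash
python3 - <<'E'
from h import *
p,y=now();print(p,y);plan(p,y,[(596.9,80.3,170,y+10)])
E
```

```text
[ 532.92181075 -205.17009587  173.14868502] 25.78108404442002
shift [ 181.8 -229.2    3.1] az -10.0 len 293 rows 8
```

Call:
step_arm:
  increments:
    - [[-1, 182, -229, 3, 0, 0, 0], [-1, 182, -229, 3, 0, 0, 0], [-1, 182, -229, 3, 0, 0, 0], [-1, 182, -229, 3, 0, 0, 0], [-1, 182, -229, 3, 0, 0, 0], [-1, 182, -229, 3, 0, 0, 0], [-1, 182, -229, 3, 0, 0, 0], [-1, 182, -229, 3, 0, 0, 0], [-1, 182, -229, 3, 0, 0, 0], [-1, 182, -229, 3, 0, 0, 0]]

```text
t: 26.1
eef_pos: [0.5946, 0.0802, 0.1656]
tool_rot: [0.0, 0.975, 0.224, -0.002]
contact_force: [-0.1, -0.5, -1.0]
gripper_width: 0.147
grasp_force: 69.1
```

Call:
step_arm:
  increments:
    - [[-1, 0, 0, 0, 0, 0, 0], [-1, 0, 0, 0, 0, 0, 0], [-1, 0, 0, 0, 0, 0, 0]]

```text
t: 26.35
eef_pos: [0.5956, 0.079, 0.167]
tool_rot: [0.0, 0.975, 0.222, -0.0]
contact_force: [0.5, 0.6, -0.6]
gripper_width: 0.149
grasp_force: 69.0
```

```bash
python3 - <<'E'
from h import *
p,y=now();print(p,y,bot.get_obs()['grasp_force']);plan(p,y,[(596.9,80.3,94,y)])
E
```

```text
[595.56576151  78.96925381 167.03976255] 25.656158804197393 69.04865384101868
shift [ 1.8 -0.6 73. ] az -0.0 len 73 rows 2
```

Call:
step_arm:
  increments:
    - [[-1, 2, 0, 35, 0, 0, 0], [-1, 2, 0, 60, 0, 0, 0], [-1, 2, 0, 70, 0, 0, 0], [-1, 2, 0, 74, 0, 0, 0], [-1, 2, 0, 74, 0, 0, 0], [-1, 2, 0, 74, 0, 0, 0]]

```text
t: 26.85
eef_pos: [0.5984, 0.0816, 0.0944]
tool_rot: [0.0, 0.975, 0.223, 0.001]
contact_force: [0.7, -0.5, -1.6]
gripper_width: 0.149
grasp_force: 69.0
```

Call:
step_arm:
  increments:
    - [[-1, 0, 0, 2, 0, 0, 0], [-1, 0, 0, 4, 0, 0, 0], [-1, 0, 0, 6, 0, 0, 0], [-1, 0, 0, 6, 0, 0, 0]]

```text
t: 27.18
eef_pos: [0.5982, 0.0818, 0.0881]
tool_rot: [0.0, 0.975, 0.223, 0.001]
contact_force: [-0.8, -0.9, 2.6]
gripper_width: 0.151
grasp_force: 69.6
```

Call:
step_arm:
  increments:
    - [[-1, 0, 0, 2, 0, 0, 0], [-1, 0, 0, 4, 0, 0, 0], [-1, 0, 0, 6, 0, 0, 0], [-1, 0, 0, 6, 0, 0, 0]]

```text
t: 27.52
eef_pos: [0.5982, 0.0818, 0.0822]
tool_rot: [0.0, 0.975, 0.223, 0.001]
contact_force: [-2.1, -0.6, 4.1]
gripper_width: 0.143
grasp_force: 70.0
```

Call:
step_arm:
  increments:
    - [[-1, 0, 0, 2, 0, 0, 0], [-1, 0, 0, 5, 0, 0, 0], [-1, 0, 0, 5, 0, 0, 0], [-1, 0, 0, 5, 0, 0, 0]]

```text
t: 27.85
eef_pos: [0.5985, 0.0819, 0.0808]
tool_rot: [0.001, 0.975, 0.223, 0.001]
contact_force: [-13.9, -3.0, 34.5]
gripper_width: 0.142
grasp_force: 74.0
```

Call:
step_arm:
  increments:
    - [[-1, 0, 0, -4, 0, 0, 0], [-1, 0, 0, -5, 0, 0, 0], [-0.4, 0, 0, -5, 0, 0, 0], [-0.2, 0, 0, -5, 0, 0, 0], [-0.1, 0, 0, -5, 0, 0, 0], [-0.1, 0, 0, -5, 0, 0, 0], [-0.1, 0, 0, -35, 0, 0, 0], [-0.1, 0, 0, -70, 0, 0, 0], [-0.1, 0, 0, -90, 0, 0, 0], [-0.1, 0, 0, -90, 0, 0, 0]]

```text
t: 28.68
eef_pos: [0.6006, 0.0825, 0.1711]
tool_rot: [0.0, 0.975, 0.223, 0.004]
contact_force: [1.4, -0.5, 0.4]
gripper_width: 0.45
grasp_force: 0.0
```

Call:
step_arm:
  increments:
    - [[-0.1, -150, 60, -100, 0, 0, -70], [-0.1, -150, 60, -100, 0, 0, -70], [-0.1, -150, 60, -100, 0, 0, -70], [-0.1, -150, 60, -100, 0, 0, -70], [-0.1, -150, 60, -100, 0, 0, -70], [-0.1, -150, 60, -100, 0, 0, -70], [-0.1, -150, 60, -100, 0, 0, -70], [-0.1, -150, 60, -100, 0, 0, -70], [-0.1, -150, 60, -100, 0, 0, -70], [-0.1, -150, 60, -100, 0, 0, -70]]

```text
t: 29.52
eef_pos: [0.4883, -0.0378, 0.2657]
tool_rot: [-0.0, 0.668, 0.744, -0.0]
contact_force: [0.6, -0.1, 0.5]
gripper_width: 0.45
grasp_force: 0.0
```

```bash
python3 - <<'E'
from h import *
print(now(),bot.get_obs()['q'])
t=snap('top','t9');s=snap('scene','s9')
W=np.array([612.7,225.1]);a=np.radians(5.65);xa=np.array([np.cos(a),np.sin(a)]);ya=np.array([-xa[1],xa[0]])
for th in(1.32,1.4,1.47):
    lx=105-250*np.cos(th)+30*np.sin(th);z=65+250*np.sin(th)+30*np.cos(th)
    for k in(-75,0,75):
        X=np.r_[W+xa*lx+ya*k,z]/1e3;print(th,k,(X*1e3).round(),'top',proj(t,X).round(1),'scene',proj(s,X).round(1))
A=cv2.resize(t['image'][95:225,45:260],None,fx=1.85,fy=1.85,interpolation=2);B=cv2.resize(s['image'][140:280,340:500],None,fx=2.5,fy=2.5,interpolation=2)
o=np.zeros((360,800,3),np.uint8);o[:A.shape[0],:A.shape[1]]=A;o[:350,400:800]=B
cv2.imwrite('pics/c9.png',np.clip(o[:,:,::-1]*1.3,0,255).astype(np.uint8))
E
```

```text
(array([488.29949449, -37.78852367, 265.66140962]), np.float64(96.14717271921269)) [ 0.39445306  0.17290613 -0.49545209  1.91778025  0.09303344  1.0739086
 -0.0319603 ]
1.32 -75 [692. 158. 315.] top [171.2 116.9] scene [419.5 171.4]
1.32 0 [684. 232. 315.] top [137.1 119.3] scene [449.4 163.1]
1.32 75 [677. 307. 315.] top [103.  121.8] scene [477.9 155.1]
1.4 -75 [712. 160. 316.] top [170.6 107.8] scene [425.5 176. ]
1.4 0 [704. 234. 316.] top [136.5 110.3] scene [455.6 167.4]
1.4 75 [697. 309. 316.] top [102.4 112.7] scene [484.5 159.2]
1.47 -75 [729. 161. 317.] top [170.1 100.1] scene [430.7 180.6]
1.47 0 [722. 236. 317.] top [136.1 102.5] scene [461.2 171.9]
1.47 75 [714. 311. 317.] top [102.1 105. ] scene [490.2 163.5]
```

View pics/c9.png

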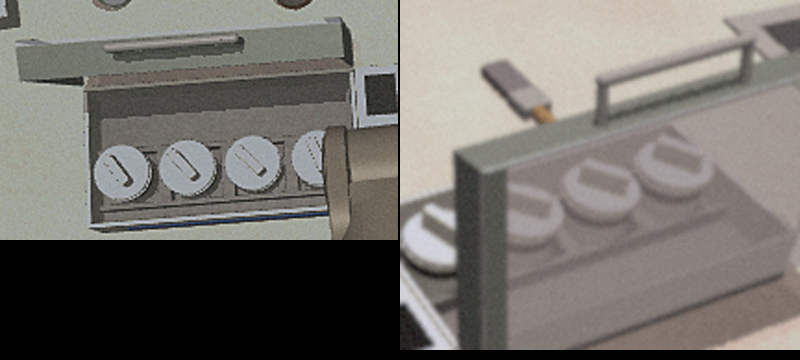

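All four pots are lidded; the bar runs in the top crop (105,48)–(243,41) and in the scene crop (600,78)–(752,44).

```bash
python3 - <<'E'
from h import *
t=load('t9');s=load('s9')
for a,b in (((139.1,119),(450.4,164.4)),((101.8,120.9),(480.8,157.6)),((176.4,117.2),(420,171.2))):
    X,e=tri(t,a,s,b);print((X*1e3).round(1),round(e*1e3,1))
g=cv2.cvtColor(t['image'],cv2.COLOR_RGB2GRAY)
for c in(110,125,140,155,168):print(c,g[110:132,c])
for r in(117,118,119,120,121):print(r,g[r,94:106],g[r,166:182])
p,y=now();W=np.array([612.7,225.1])
E
```

```text
[687.1 230.7 312.6] 4.8
[680.9 312.2 309.4] 1.3
[693.4 150.9 316.3] 11.2
110 [123 123 126 127 127 128  89  75 105 115 112  94  59  35  56  51  63  59
 102  98  87  91]
125 [122 125 124 125 131  80  80 104 127 103  87  48  57  55  69  61  56  95
  91  85  96  90]
140 [125 131 131 118  88  79 106 129 103  88  56  55  56  53  62  56  99  96
  91  90  95  95]
155 [127 128 121  91  90 106 133  98  86  45  60  57  62  59  61  57 100  94
  96  95  98  62]
168 [126 124  94  81  98 130  98  78  54  57  51  68  62  60 102  92  96  93
  91  98  67  78]
117 [96 91 98 92 85 88 87 88 89 84 86 87] [ 85  90  78  84  80  76  68  39  40  43  35  80 101  95  94  98]
118 [91 89 91 89 89 88 86 81 90 92 95 92] [47 54 54 50 68 45 36 37 37 34 45 93 95 94 95 99]
119 [ 92  89  97  92  92  89  88 106 112 111 106 111] [56 54 57 55 60 59 55 63 56 47 56 90 98 95 98 96]
120 [ 91  88  95  91  93  90  85 106 124 120 121 121] [ 58  58  51  60  49  54  58  47  51  62  59 103  96  96  93  98]
121 [ 94  87  88  87  88  88  77  95 101  99 100 101] [ 68  67  68  65  69  66  65  68  61  61  63  97  98  95  96 100]
```

```bash
python3 - <<'E'
from h import *
p,y=now();plan(p,y,[(590,100,378,95.65),(688.6,232.6,378,95.65),(688.6,232.6,297,95.65)])
E
```

```text
shift [ 126.7  115.2 -112.4] az 0.2 len 205 rows 6
shift [122.2 111.2  -0. ] az -0.0 len 165 rows 5
shift [ 0.  0. 81.] az -0.0 len 81 rows 3
```

Call:
step_arm:
  increments:
    - [[0, 20, 20, -112, 0, 0, 0], [0, 20, 20, -112, 0, 0, 0], [0, 20, 20, -112, 0, 0, 0], [0, 127, 115, -112, 0, 0, 0.5], [0, 127, 115, -112, 0, 0, 0.5], [0, 127, 115, -112, 0, 0, 0.5], [0, 127, 115, -112, 0, 0, 0.5], [0, 127, 115, -112, 0, 0, 0.5]]

```text
t: 30.28
eef_pos: [0.5911, 0.1056, 0.3769]
tool_rot: [-0.002, 0.673, 0.74, 0.001]
contact_force: [-0.5, 0.1, 0.3]
gripper_width: 0.497
grasp_force: 0.0
```

Call:
step_arm:
  increments:
    - [[0, 122, 111, 0, 0, 0, 0], [0, 122, 111, 0, 0, 0, 0], [0, 122, 111, 0, 0, 0, 0], [0, 122, 111, 0, 0, 0, 0], [0, 122, 111, 0, 0, 0, 0], [0, 122, 111, 0, 0, 0, 0], [0, 122, 111, 0, 0, 0, 0], [0, 122, 111, 0, 0, 0, 0], [0, 122, 111, 0, 0, 0, 0]]

```text
t: 31.03
eef_pos: [0.6894, 0.2301, 0.3792]
tool_rot: [0.001, 0.675, 0.738, 0.0]
contact_force: [0.1, -0.7, -0.3]
gripper_width: 0.498
grasp_force: 0.0
```

```bash
python3 - <<'E'
from h import *
p,y=now();print(p,y,bot.get_obs()['q']);plan(p,y,[(688.6,232.6,297,95.65)])
s=snap('scene','s10');t=snap('top','t10')
A=cv2.resize(t['image'][60:200,30:260],None,fx=1.7,fy=1.7,interpolation=2);B=cv2.resize(s['image'][80:240,340:500],None,fx=2.5,fy=2.5,interpolation=2)
o=np.zeros((400,800,3),np.uint8);o[:A.shape[0],:A.shape[1]]=A;o[:400,400:800]=B
cv2.imwrite('pics/c10.png',o[:,:,::-1])
E
```

```text
[689.44395492 230.08206839 379.15473123] 95.12699503620856 [-0.08240988  0.5438085  -0.55643323  1.17571355  0.27904616  1.49412145
 -0.50385573]
shift [ 2.6 -0.6 82.2] az -0.5 len 82 rows 3
```

View pics/c10.png

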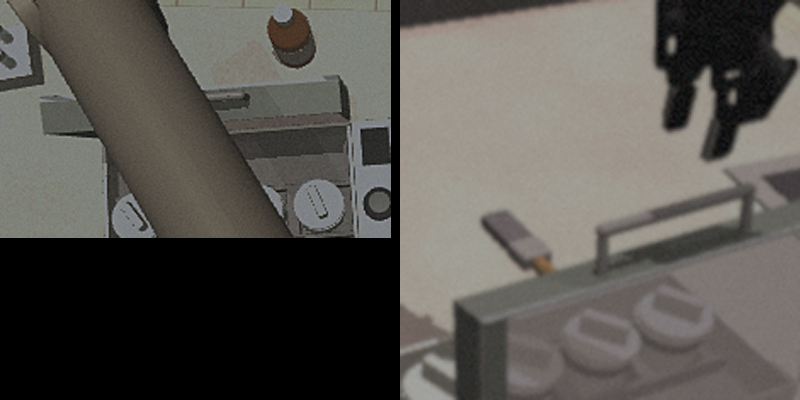

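Fingers (scene crop 680,110 and 715,145) are above and either side of the bar (675,205). Descend.

Call:
step_arm:
  increments:
    - [[0, 2, 0, 30, 0, 0, 0], [0, 2, 0, 50, 0, 0, 0], [0, 2, 0, 70, 0, 0, 0], [0, 2, 0, 81, 0, 0, 0], [0, 2, 0, 81, 0, 0, 0], [0, 2, 0, 81, 0, 0, 0]]

```text
t: 31.63
eef_pos: [0.6893, 0.2336, 0.2977]
tool_rot: [0.0, 0.674, 0.739, -0.0]
contact_force: [0.4, 0.8, -0.1]
gripper_width: 0.506
grasp_force: 0.0
```

Call:
step_arm:
  increments:
    - [[-1, 0, 0, 0, 0, 0, 0], [-1, 0, 0, 0, 0, 0, 0], [-1, 0, 0, 0, 0, 0, 0], [-1, 0, 0, 0, 0, 0, 0], [-1, 0, 0, 0, 0, 0, 0], [-1, 0, 0, 0, 0, 0, 0]]
  force: 40

```text
t: 32.13
eef_pos: [0.6896, 0.2345, 0.2991]
tool_rot: [0.001, 0.674, 0.739, 0.001]
contact_force: [-0.7, -0.1, 5.4]
gripper_width: 0.125
grasp_force: 39.1
```

```bash
python3 - <<'E'
from h import *
o=bot.get_obs();p,y=now();print(p,y,o['grasp_force'],o['gripper_width'])
a=np.radians(5.65);xa=np.array([np.cos(a),np.sin(a)]);W=np.array([612.7,225.1])
print('warmer lx',(p[:2]-W)@xa,'ly',(p[:2]-W)@np.array([-xa[1],xa[0]]),'bar z',p[2]+19)
f=lambda th:(105-250*np.cos(th)+30*np.sin(th),65+250*np.sin(th)+30*np.cos(th))
for th in np.arange(1.33,-.01,-.05):print(round(th,2),np.round(f(th),1))
print(f(0))
E
```

```text
[689.5934632  234.46545846 299.1424253 ] 95.3050223713802 39.11224007606506 0.12479646029899497
warmer lx 77.44194643541748 ly 1.749693592024582 bar z 318.1424253007401
1.33 [ 74.5 314.9]
1.28 [ 62.1 313.1]
1.23 [ 49.7 310.6]
1.18 [ 37.5 307.6]
1.13 [ 25.5 303.9]
1.08 [ 13.6 299.6]
1.03 [  2.  294.8]
0.98 [ -9.3 289.3]
0.93 [-20.4 283.3]
0.88 [-31.2 276.8]
0.83 [-41.6 269.7]
0.78 [-51.6 262.1]
0.73 [-61.3 254.1]
0.68 [-70.5 245.5]
0.63 [-79.3 236.5]
0.58 [-87.7 227.1]
0.53 [-95.5 217.3]
0.48 [-102.9  207.1]
0.43 [-109.7  196.5]
0.38 [-116.   185.6]
0.33 [-121.8  174.4]
0.28 [-127.   162.9]
0.23 [-131.6  151.2]
0.18 [-135.6  139.3]
0.13 [-139.   127.2]
0.08 [-141.8  114.9]
0.03 [-144.   102.5]
(np.float64(-145.0), np.float64(95.0))
```

Call:
step_arm:
  increments:
    - [[-1, 0, -15, 2, 0, 0, 0], [-1, 0, -27, 5, 0, 0, 0], [-1, 0, -40, 8, 0, 0, 0], [-1, 0, -52, 11, 0, 0, 0], [-1, 0, -63, 16, 0, 0, 0], [-1, 0, -75, 20, 0, 0, 0], [-1, 0, -86, 26, 0, 0, 0], [-1, 0, -97, 32, 0, 0, 0], [-1, 0, -108, 38, 0, 0, 0], [-1, 0, -119, 46, 0, 0, 0]]

```text
t: 32.97
eef_pos: [0.572, 0.2227, 0.2533]
tool_rot: [0.002, 0.674, 0.739, 0.002]
contact_force: [-1.0, -3.0, 8.3]
gripper_width: 0.124
grasp_force: 40.7
```

Call:
step_arm:
  increments:
    - [[-1, 0, -10, 8, 0, 0, 0], [-1, 0, -20, 16, 0, 0, 0], [-1, 0, -29, 24, 0, 0, 0], [-1, 0, -38, 33, 0, 0, 0], [-1, 0, -46, 43, 0, 0, 0], [-1, 0, -54, 52, 0, 0, 0], [-1, 0, -61, 63, 0, 0, 0], [-1, 0, -68, 73, 0, 0, 0], [-1, 0, -74, 84, 0, 0, 0], [-1, 0, -80, 95, 0, 0, 0]]

```text
t: 33.8
eef_pos: [0.4922, 0.2148, 0.1563]
tool_rot: [0.001, 0.674, 0.739, 0.001]
contact_force: [6.3, -3.0, 0.4]
gripper_width: 0.122
grasp_force: 41.5
```

```bash
python3 - <<'E'
from h import *
o=bot.get_obs();p,y=now();print(p,y,o['grasp_force'],o['gripper_width'],o['contact_force'])
a=np.radians(5.65);xa=np.array([np.cos(a),np.sin(a)]);W=np.array([612.7,225.1])
print('warmer lx',(p[:2]-W)@xa,'ly',(p[:2]-W)@np.array([-xa[1],xa[0]]),'bar z',p[2]+19)
E
```

```text
[492.24185151 214.75889717 156.28692412] 95.24911961786921 41.52553617954254 0.12192423042635737 [ 6.32395417 -3.02909709  0.43368676]
warmer lx -120.89104207029861 ly 1.5684044716638237 bar z 175.28692412030836
```

Call:
step_arm:
  increments:
    - [[-1, 0, -5, 12, 0, 0, 0], [-1, 0, -10, 23, 0, 0, 0], [-1, 0, -12, 30, 0, 0, 0], [-1, 0, -14, 37, 0, 0, 0], [-1, 0, -16, 44, 0, 0, 0], [-1, 0, -18, 50, 0, 0, 0], [-1, 0, -19, 55, 0, 0, 0], [-1, 0, -20, 60, 0, 0, 0]]

```text
t: 34.47
eef_pos: [0.4721, 0.213, 0.0961]
tool_rot: [0.001, 0.674, 0.739, 0.0]
contact_force: [4.1, -4.9, 1.7]
gripper_width: 0.123
grasp_force: 41.4
```

Call:
step_arm:
  increments:
    - [[-1, 0, 0, 3, 0, 0, 0], [-1, 0, -1, 5, 0, 0, 0], [-1, 0, -1, 8, 0, 0, 0], [-1, 0, -2, 10, 0, 0, 0], [-1, 0, -2, 12, 0, 0, 0], [-1, 0, -2, 14, 0, 0, 0], [-1, 0, -2, 14, 0, 0, 0]]

```text
t: 35.05
eef_pos: [0.4698, 0.2128, 0.082]
tool_rot: [0.001, 0.674, 0.739, -0.0]
contact_force: [3.4, -4.7, -2.1]
gripper_width: 0.122
grasp_force: 41.5
```

Call:
step_arm:
  increments:
    - [[-1, 0, 0, 1, 0, 0, 0], [-1, 0, -1, 3, 0, 0, 0], [-1, 0, -1, 4, 0, 0, 0], [-1, 0, -1, 4, 0, 0, 0]]

```text
t: 35.38
eef_pos: [0.4694, 0.2128, 0.0783]
tool_rot: [0.001, 0.674, 0.739, 0.0]
contact_force: [3.9, -5.0, -1.1]
gripper_width: 0.122
grasp_force: 41.5
```

Call:
step_arm:
  increments:
    - [[-1, 0, 0, 1, 0, 0, 0], [-1, 0, 0, 2, 0, 0, 0], [-1, 0, 0, 2, 0, 0, 0], [-1, 0, 0, 2, 0, 0, 0]]

```text
t: 35.72
eef_pos: [0.4691, 0.2128, 0.0766]
tool_rot: [0.001, 0.674, 0.739, 0.0]
contact_force: [2.9, -4.5, 3.5]
gripper_width: 0.121
grasp_force: 42.3
```

Call:
step_arm:
  increments:
    - [[-1, 0, 0, 1, 0, 0, 0], [-1, 0, 0, 2, 0, 0, 0], [-1, 0, 0, 2, 0, 0, 0], [-1, 0, 0, 2, 0, 0, 0]]

```text
t: 36.05
eef_pos: [0.4692, 0.2127, 0.0763]
tool_rot: [0.001, 0.674, 0.739, -0.0]
contact_force: [-3.1, -8.7, 24.5]
gripper_width: 0.118
grasp_force: 44.2
```

Call:
step_arm:
  increments:
    - [[-1, 0, 0, -2, 0, 0, 0], [-1, 0, 0, -3, 0, 0, 0], [-0.7, 0, 0, -3, 0, 0, 0], [-0.4, 0, 0, -3, 0, 0, 0], [-0.3, 0, 0, -3, 0, 0, 0], [-0.3, 0, 0, -3, 0, 0, 0], [-0.3, 0, 0, -3, 0, 0, 0]]

```text
t: 36.63
eef_pos: [0.4676, 0.214, 0.0771]
tool_rot: [-0.0, 0.673, 0.739, -0.0]
contact_force: [0.1, -0.3, 0.6]
gripper_width: 0.35
grasp_force: 0.0
```

Call:
step_arm:
  increments:
    - [[-0.3, 0, 0, -15, 0, 0, 0], [-0.3, 0, 0, -30, 0, 0, 0], [-0.3, 0, 0, -55, 0, 0, 0], [-0.3, 0, 0, -90, 0, 0, 0], [-0.3, 0, 0, -110, 0, 0, 0], [-0.3, 0, 0, -110, 0, 0, 0]]

```text
t: 37.13
eef_pos: [0.4702, 0.2155, 0.1917]
tool_rot: [0.001, 0.674, 0.739, 0.003]
contact_force: [0.1, -0.2, 0.3]
gripper_width: 0.349
grasp_force: 0.0
```

```bash
python3 - <<'E'
from h import *
p,y=now();print(p,y);plan(p,y,[(560,20,175,y),(599.5,-15,130,y)])
s=snap('scene','s11');t=snap('top','t11')
A=cv2.resize(t['image'][95:235,50:290],None,fx=1.65,fy=1.65,interpolation=2);B=cv2.resize(s['image'][130:290,300:480],None,fx=2.2,fy=2.2,interpolation=2)
o=np.zeros((400,800,3),np.uint8);o[:A.shape[0],:A.shape[1]]=A;o[:B.shape[0],400:400+B.shape[1]]=B
cv2.imwrite('pics/c11.png',o[:,:,::-1])
h=blobs(t['image'],75,(243,168,264,195),60,500,inv=True);print(h)
print(cv2.cvtColor(t['image'],cv2.COLOR_RGB2GRAY)[166:194,253])
if h: print(onz(t,*h[0][:2],.083)*1e3,onz(t,*h[0][:2],.07)*1e3)
E
```

```text
[470.24696102 215.4966781  191.65321646] 95.31683980773472
shift [-203.    71.3   16.7] az -0.0 len 216 rows 6
shift [-38.5  36.1  45. ] az -0.0 len 69 rows 2
[(252.7630386352539, 179.46717834472656, 18.866374969482422, 19.346223831176758, 164.56053161621094, 268.5)]
[126 126 131 138  49  38  44  93  87  86  86  87  92  91  93  89  89  96
  92  46  51  51  37  34 143 131 129 127]
[599.50585299 -14.91867461  83.        ] [601.94831217 -14.29298233  70.        ]
```

View pics/c11.png

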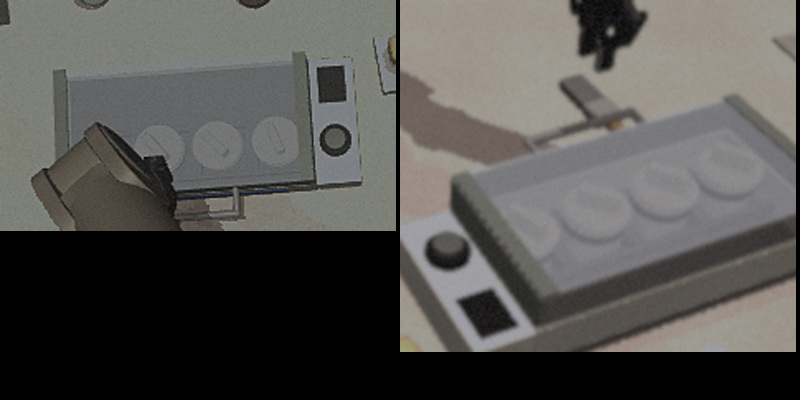

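The cover is flat shut over the four lids (top crop 180,125); the button is at top crop (335,139).

Call:
step_arm:
  increments:
    - [[-1, -203, 71, 10, 0, 0, 0], [-1, -203, 71, 10, 0, 0, 0], [-1, -203, 71, 10, 0, 0, 0], [-1, -203, 71, 10, 0, 0, 0], [-1, -203, 71, 10, 0, 0, 0], [-1, -203, 71, 10, 0, 0, 0], [-1, -203, 71, 10, 0, 0, 0]]

```text
t: 37.82
eef_pos: [0.5574, 0.0135, 0.1749]
tool_rot: [-0.001, 0.676, 0.737, -0.002]
contact_force: [-0.3, -0.7, -0.2]
gripper_width: 0.002
grasp_force: 0.0
```

Call:
step_arm:
  increments:
    - [[-1, -38, 38, 40, 0, 0, 0], [-1, -38, 38, 40, 0, 0, 0], [-1, -38, 38, 40, 0, 0, 0], [-1, -38, 38, 40, 0, 0, 0], [-1, -38, 38, 40, 0, 0, 0], [-1, -38, 38, 40, 0, 0, 0]]

```text
t: 38.32
eef_pos: [0.5983, -0.0142, 0.1377]
tool_rot: [-0.0, 0.673, 0.74, 0.0]
contact_force: [-0.6, -0.2, -0.1]
gripper_width: 0.003
grasp_force: 0.0
```

```bash
python3 - <<'E'
from h import *
p,y=now();print(p,y,bot.get_obs()['gripper_width']);plan(p,y,[(601,-15,85,y)])
E
```

```text
[598.3237231  -14.22890792 137.66914448] 95.45719011931392 0.003330781370545353
shift [-1.   2.6 52.7] az -0.0 len 53 rows 2
```

Call:
step_arm:
  increments:
    - [[-1, -1, 2, 25, 0, 0, 0], [-1, -1, 2, 42, 0, 0, 0], [-1, -1, 2, 50, 0, 0, 0], [-1, -1, 2, 50, 0, 0, 0]]

```text
t: 38.65
eef_pos: [0.5998, -0.0161, 0.0865]
tool_rot: [-0.001, 0.673, 0.74, -0.001]
contact_force: [-1.5, 0.1, 2.2]
gripper_width: -0.005
grasp_force: 1.0
```

Call:
step_arm:
  increments:
    - [[-1, 0, 0, 3, 0, 0, 0], [-1, 0, 0, 6, 0, 0, 0], [-1, 0, 0, 9, 0, 0, 0], [-1, 0, 0, 12, 0, 0, 0], [-1, 0, 0, 12, 0, 0, 0], [-1, 0, 0, 12, 0, 0, 0]]

```text
t: 39.15
eef_pos: [0.6017, -0.0163, 0.0806]
tool_rot: [0.001, 0.674, 0.739, 0.0]
contact_force: [-15.9, 0.2, 40.4]
gripper_width: -0.001
grasp_force: 19.9
```

Bottomed after ~6 mm. Release and rise.

Call:
step_arm:
  increments:
    - [[-1, 0, 0, -6, 0, 0, 0], [-1, 0, 0, -14, 0, 0, 0], [-1, 0, 0, -30, 0, 0, 0], [-1, 0, 0, -60, 0, 0, 0], [-1, 0, 0, -100, 0, 0, 0], [-1, 0, 0, -120, 0, 0, 0]]

```text
t: 39.65
eef_pos: [0.603, -0.0169, 0.1999]
tool_rot: [0.002, 0.674, 0.739, 0.002]
contact_force: [0.8, -0.1, 0.0]
gripper_width: 0.004
grasp_force: 0.0
```

Call:
step_arm:
  increments:
    - [[-1, 120, -120, -40, 0, 0, 0], [-1, 120, -120, -40, 0, 0, 0], [-1, 120, -120, -40, 0, 0, 0], [-1, 120, -120, -40, 0, 0, 0], [-1, 120, -120, -40, 0, 0, 0], [-1, 120, -120, -40, 0, 0, 0], [-1, 120, -120, -40, 0, 0, 0]]

```text
t: 40.23
eef_pos: [0.4713, 0.0908, 0.2359]
tool_rot: [0.001, 0.674, 0.739, 0.001]
contact_force: [1.0, 0.3, -0.3]
gripper_width: 0.002
grasp_force: 0.0
```

```bash
python3 - <<'E'
from h import *
s=snap('scene','s12');t=snap('top','t12');print(now())
A=cv2.resize(t['image'],(450,338));B=cv2.resize(s['image'][130:290,300:480],None,fx=1.9,fy=1.9,interpolation=2)
o=np.zeros((340,800,3),np.uint8);o[:338,:450]=A;o[:B.shape[0],455:455+B.shape[1]]=B
cv2.imwrite('pics/c12.png',o[:,:,::-1])
E
```

```text
(array([471.65763457,  89.85982904, 235.12710077]), np.float64(95.16811475574195))
```

View pics/c12.png

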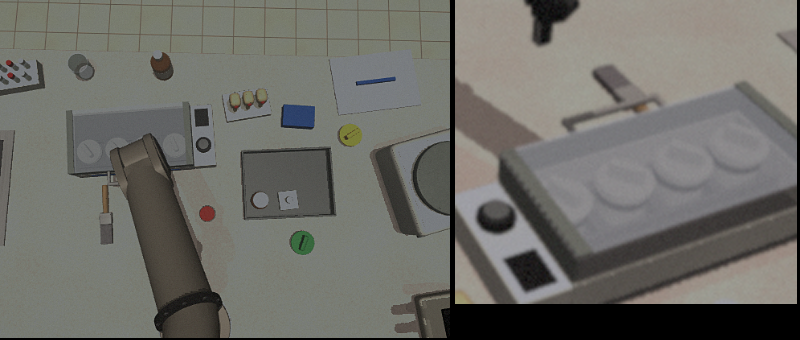

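The cover is shut, the four lids sit under it, the button is up again and everything else is where it was.

```bash
python3 -c "
from station import bot
print(bot.hand_in())"
```

```text
the job is handed in; nothing more can be done
None
```

I put lids on all four pots and pressed each until it bottomed, lowered the cover gently onto its stop, pressed and released the start button, and handed the job in at about 40 s of the 210 s allowed.

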